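# Charge the wax melter, start it and check its temperature

## Task

Load the wax melter: put every wax bar from the bench into its pot, and pour all the wax balls out of the jug into the pot, then stand the empty jug upright on the round cork coaster. Once all the wax is in, press the melter's keys fully down one at a time in this order: round, long, square. Finally pick up the stick thermometer, hold it steady with its lens about 5 cm from the centre of the dark round spot on the side of the pot, pointing straight at it, for at least a second and a half, and lay it back on its rubber mat; leave the glass candle and the oil bottle alone.

Things in the scene. Friction and masses are not known exactly. Their poses are not given: they have to be found in the camera images.
- melter: wax melter, fixed: open steel pot (outer diameter 176 mm at foot, 184 at rim, wall 4, rim 100 mm above the bench, inner floor 16) and on its -y side a key console (180 along x, 100 along y, centred at y = -165, top 46 mm above the bench) on one plinth 10 mm high, x -100 to 100, y -220 to 100. Origin on the bench under the pot's centre. Two grips at x = -100 and 100 mm just below the rim
- spot (a point): centre of the face of the matt dark round spot (40 mm diameter, 8 mm proud) on the side of the pot, 55 mm above the bench; it faces along the melter's +y axis
- key_round (a joint): spring key on the melter's console, plain white plastic on a grey panel, round, 28 mm diameter, at the console's end of smaller melter x (nearest the robot); its top is centred at x = -56, y = -165, z = 60 mm in the melter's frame, 14 mm above the console. Joint value: 0 up, 0.006 m fully down; starts to move at about 1.2 N and is fully down at about 4 N.
- key_square (a joint): spring key on the melter's console, plain white plastic on a grey panel, square, 26 mm, the middle one of the three; its top is centred at x = 0, y = -165, z = 60 mm in the melter's frame, 14 mm above the console. Joint value: 0 up, 0.006 m fully down; starts to move at about 1.2 N and is fully down at about 4 N.
- key_long (a joint): spring key on the melter's console, plain white plastic on a grey panel, oblong, 18 by 56 mm (long along the melter's y), at the console's end of larger melter x (farthest from the robot); its top is centred at x = 56, y = -165, z = 60 mm in the melter's frame, 14 mm above the console. Joint value: 0 up, 0.006 m fully down; starts to move at about 1.2 N and is fully down at about 4 N.
- jug: aluminium pouring jug, 100 mm tall, outer diameter 86 mm at the foot, 98 at the rim, wall 3, floor 6, about 0.16 kg. Black loop handle on its +x side: upright bar 20 (x) by 16 (y) by 72 mm tall, its middle 92 mm from the axis and 55 mm above the foot, joined to the jug at top and bottom. Origin: centre of the underside, z up through the mouth. The balls roll out when it is tipped well past level
- jug_rim (a point): centre of the jug's mouth, 100 mm above its underside
- coaster: round cork coaster, 140 mm diameter, 6 mm thick, fixed flat on the bench; origin at the centre of its underside
- mat: black rubber mat, 220 mm along its x, 100 mm along its y, 6 mm thick, fixed flat on the bench; origin at the centre of its underside
- thermometer: stick thermometer lying along its x axis: grey grip 28 mm wide (y) from x = -70 to 30 mm and a white head 36 mm wide from x = 26 to 70 mm, about 28 mm tall, 0.14 kg. Origin at the centre of its underside, centre of mass about 5 mm ahead of it; it looks along +x out of its lens. It reads by itself when held on target (no trigger)
- lens (a point): the thermometer's lens: front end, x = 73 mm, 14 mm above its underside; it looks along the thermometer's +x axis
- candle: bystander: candle in an amber glass, 76 mm diameter, 85 mm tall; origin at the centre of its underside
- oil: bystander: amber oil bottle with black cap, 52 mm diameter, 110 mm tall; origin at the centre of its underside
- ball1: ivory wax ball, 25 mm diameter, 10 g, in the jug at the start (4 to 6 of the six are present); origin at its centre
- ball2: ivory wax ball, 25 mm diameter, 10 g, in the jug at the start (4 to 6 of the six are present); origin at its centre
- ball3: ivory wax ball, 25 mm diameter, 10 g, in the jug at the start (4 to 6 of the six are present); origin at its centre
- ball4: ivory wax ball, 25 mm diameter, 10 g, in the jug at the start (4 to 6 of the six are present); origin at its centre
- ball5: ivory wax ball, 25 mm diameter, 10 g, in the jug at the start (4 to 6 of the six are present); origin at its centre
- ball6: ivory wax ball, 25 mm diameter, 10 g, in the jug at the start (4 to 6 of the six are present); origin at its centre
- bar1: ivory wax bar, 80 mm along x, 30 mm wide (y), 30 mm tall, 65 g, lying on the bench in front of the melter (1 to 3 of the three are present); origin at the centre of its underside as it lies
- bar2: ivory wax bar, 80 mm along x, 30 mm wide (y), 30 mm tall, 65 g, lying on the bench in front of the melter (1 to 3 of the three are present); origin at the centre of its underside as it lies
- bar3: ivory wax bar, 80 mm along x, 30 mm wide (y), 30 mm tall, 65 g, lying on the bench in front of the melter (1 to 3 of the three are present); origin at the centre of its underside as it lies
Mind the look-alikes: they are no part of the job. Several things have the shape of the thermometer; the one meant has the colours described above.

How it is judged (in metres and radians):
On the way, in this order (a step that is already met when the one before it is completed fails the run):
1. the held jug is tipped over the pot (more than 50 degrees, its mouth over the pot) (angle between jug's own z axis and vertical above 0.87 rad and horizontal distance between jug_rim and melter below 0.09 m and height (world z) of jug_rim above 0.1 m and contact force between the fingers and jug above 0.5 N), for 0.05 s.
2. every wax ball and wax bar is in the pot (horizontal distance between each of ball1, ball2, ball3, ball4, ball5, ball6, bar1, bar2, bar3 and melter below 0.082 m and height (world z) of ball1 between 0.008 and 0.095 m and height (world z) of ball2 between 0.008 and 0.095 m and height (world z) of ball3 between 0.008 and 0.095 m and height (world z) of ball4 between 0.008 and 0.095 m and height (world z) of ball5 between 0.008 and 0.095 m and height (world z) of ball6 between 0.008 and 0.095 m and height (world z) of bar1 between 0.008 and 0.095 m and height (world z) of bar2 between 0.008 and 0.095 m and height (world z) of bar3 between 0.008 and 0.095 m), for 0.2 s.
3. round key pressed down (value of joint key_round above 0.0042 m), for 0.05 s.
4. long key pressed down (value of joint key_long above 0.0042 m), for 0.05 s.
5. square key pressed down (value of joint key_square above 0.0042 m), for 0.05 s.
6. the held thermometer looks square at the spot from 2 to 10 cm, steady for a second (x of spot in the frame of lens between 0.02 and 0.1 m and y of spot in the frame of lens between -0.018 and 0.018 m and z of spot in the frame of lens between -0.018 and 0.018 m and angle between the x axis of thermometer and the y axis of melter, either way round below 0.3 rad and linear speed of thermometer below 0.03 m/s and contact force between the fingers and thermometer above 0.5 N), for 1 s.
At the end, for the whole second after the job is handed in: Every present ball and bar lies in the pot; the jug stands upright on the coaster, its centre within 40 mm of the coaster's; the thermometer lies right way up on its mat, its origin within 75 mm along and 45 mm across of the mat's centre; all keys are up; everything is released and at rest (all of step 2 and horizontal distance between jug and coaster below 0.04 m and angle between jug's own z axis and vertical below 0.1 rad and height (world z) of jug below 0.012 m and linear speed of each of jug, thermometer below 0.02 m/s and x of thermometer in the frame of mat between -0.075 and 0.075 m and y of thermometer in the frame of mat between -0.045 and 0.045 m and height (world z) of thermometer below 0.016 m and angle between thermometer's own z axis and vertical below 0.15 rad and value of joint each of key_round, key_long, key_square below 0.002 m); the robot touches nothing.
It fails at once if two keys held down together (value of joint each of key_round, key_long above 0.003 m or value of joint each of key_round, key_square above 0.003 m or value of joint each of key_long, key_square above 0.003 m).
It fails at once if the candle or oil bottle displaced by more than 3 cm (distance of any of candle, oil from where it was at the start of the episode above 0.03 m).
Of ball1, ball2, ball3, ball4, ball5, ball6 only 4 to 6 are there at a start; the rules pass over those that are not, and their reading is None.
Of bar1, bar2, bar3 only 1 to 3 are there at a start; the rules pass over those that are not, and their reading is None.
At some moment in a run one of thermometer, jug, bar1, bar2, bar3 may be knocked a few centimetres aside while the robot is not near it.
It also fails if it takes over 210 s, if anything falls off the work surface, if the arm or the gripper's body presses on something with over 40 N, if the wrist force passes 120 N, or if a joint passes its speed limit or range.

## Robot

A 6-joint arm with a two-finger parallel gripper is mounted at the origin on the work surface. World frame = base frame: x ahead of the robot, y to its left, z up, the work surface at z = 0. Lengths are in m, angles in degrees, forces in N, time in s.
With the tool pointing down it reaches from about 0.35 to 0.875 m from the base axis. Payload 4.2 kg.
Tool frame: the origin (TCP) lies midway between the tips of the shut fingers; the grasp point (between the pads) lies 19 mm behind it; y points along the fingers, z is the direction in which the jaws open and shut, and the axes are right-handed (so a half turn about y gives the same grasp; the last joint's range is limited). The gripper opens to 87 mm and grips with 3 to 60 N. Pads are 19 mm wide; open, the fingers measure 117 mm over their backs; the gripper's body (75 mm by 190 mm) begins 51 mm behind the grasp point.
Start: joints at [86.837, 22.042, 0.453, 0, -68.411, -14.817], TCP at [0.193, 0.594, 0.185] pointing down, gripper open.
Joint ranges: [-179.83, 179.83], [-69.29, 118.12], [-61.27, 80.66], [-181.25, 117.63], [-171.15, -9.14], [-177.46, 177.46]. Speed limits (degrees/s): [159.86, 159.86, 180, 180, 180, 180].

## Interface

Orientations are given as [roll, pitch, yaw] about the fixed x, y, z axes, in that order (R = Rz(yaw) Ry(pitch) Rx(roll)).
In Python, from workcell import env gives the robot as it stands. The module is installed in compiled form; this text tells all that it offers. Calls block until the motion is done:
- env.goto(position, orientation): joint-space move of the TCP to a pose.
- env.move_straight(position, rotation=None, rate=0.15, force_limit=None): straight line of the TCP; rotation=None keeps the orientation; rate is the mean speed in m/s. With force_limit (N) it stops when the force on the tool has changed by that much, and returns True; else False.
- env.set_joints(angles): joint-space move.
- env.gripper_to(opening, grasp_force=None): opening from 0.0 (shut) to 1.0 (fully open); grasp_force is the grip in N (None keeps the last); returns when the fingers have stopped.
- env.dwell(seconds).
- env.inverse_kinematics(position, orientation): joint angles nearest the present ones, or None.
- env.read_state(): the state.
- env.grab_frame(name): name is "scene" or "top" or "wrist"; returns a dict with "image" (400x640x3 uint8, blue, green, red), "fx", "fy", "cx", "cy" (pixels), "D" ([k1, k2, p1, p2, k3] as OpenCV has them; the pictures are not rectified), "position" and "orientation" of the camera in the world. Camera axes: x right, y up, looking along -z (the intrinsics and any distortion apply to the point x, -y, -z); pixel columns grow to the right and rows downward; lengths in m; the calibration is good to about 2 mm. A picture is of the moment at which its call begins. There is no depth.
A pose or a line that the arm cannot do raises env.Unreachable and nothing moves.
- env.close_job(): hands the job in, once; it reports no verdict.
Trained networks look in a picture, given as the dict that the camera call returned (one of the last four; its "shot" number tells which), for a name from the list of things; names that differ only in an ending like _2 or _b are one class to them, and where a whole thing is asked for, a point or a joint stands for the part that bears it (a point fixed in the world has none). Each returns a list of dicts, best first, with "score" (0 to 1); they miss things now and then, are a little off and sometimes report something else, mostly with a low value. They report only what shows in the picture. A call takes as long as a camera call. They do not tell look-alikes from the thing itself.
- env.search_frame(picture, thing): "xyz" ([x, y, z] in m, in world coordinates, good to about 4 mm: the middle of the surface that is visible of it).
- env.trace(picture, thing): "mask" (400x640 bool, what is visible of it).
The state is a dict: "clock": time; "joint_positions": joint angles; "qvel": joint speeds; "joint_torque": joint torques, N m; "position": TCP position; "tool_rot": TCP orientation; "force": force on the tool from outside, world axes, zero at the start; "wrist_torque": the same for the moment, N m; "opening": opening from 0.0 (shut) to 1.0 (fully open).
Only numpy, scipy, OpenCV 4.12 (cv2) and the standard library are available. Lean on these libraries where they do the work, as an engineer would, in place of code of your own. Each camera call takes 0.05 s, during which the arm holds its last target.

## Working session

There is one attempt and no reset: what is moved stays moved. The work goes in short steps, each a Python script; the robot and the scene stay as the last script left them, time stands still between calls to the robot, and variables do not carry over. Pictures are saved under pics/ and viewed, and the job is handed in when it is done.

```bash
ls; mkdir -p pics; python3 - <<'E'
from workcell import env
import cv2
s=env.read_state(); print(s)
for n in("scene","top"):
    f=env.grab_frame(n); cv2.imwrite(f"pics/a_{n}.png",f["image"])
    print(n,f["fx"],f["cx"],f["D"],f["position"],f["orientation"])
    for t in ["melter","jug","coaster","mat","thermometer","candle","oil","bar1","ball1","key_round","key_square","key_long","spot"]:
        print(t,[( [round(v,3) for v in d["xyz"]],round(d["score"],2)) for d in env.search_frame(f,t)])
E
```

```text
pics
{'clock': 0.0, 'joint_positions': array([ 8.68368025e+01,  2.20888830e+01,  3.78760395e-01, -2.82570695e-02,
       -6.84121965e+01, -1.48187611e+01]), 'qvel': array([-0.02768933, -0.03906832, -0.01919703, -0.02320364,  0.01140316,
        0.03718465]), 'joint_torque': array([ 5.05862372e-04, -3.90665925e+01,  1.87402350e+01,  4.21973839e+00,
        1.09959953e-02, -1.85400768e-04]), 'position': array([0.19270294, 0.59381684, 0.18437443]), 'tool_rot': array([-8.98750325e+01,  5.90566499e-03,  1.62007623e+02]), 'force': array([ 0.09564048,  0.04149518, -0.45311348]), 'wrist_torque': array([ 0.01376382,  0.00533936, -0.02674181]), 'opening': 0.9978898139243954}
scene 393.534315009955 312.33340242705685 [-0.02018595  0.          0.          0.          0.        ] [1.15988524 0.19624466 1.20198771] [29.88260591 -0.46388181 98.26160037]
melter [([0.614, -0.052, 0.037], 0.64)]
jug [([0.473, -0.318, 0.065], 0.84)]
coaster [([0.627, -0.352, 0.007], 0.77)]
mat [([0.508, 0.352, 0.003], 0.94)]
thermometer [([0.485, 0.35, 0.03], 0.91), ([0.446, 0.564, 0.028], 0.71), ([0.273, 0.303, 0.024]
[... 723 characters left out ...]
 -0.35, 0.0], 0.81)]
mat [([0.485, 0.347, 0.006], 0.77), ([0.467, -0.325, 0.054], 0.63), ([0.627, -0.351, 0.001], 0.57)]
thermometer [([0.471, 0.351, 0.032], 0.98), ([0.435, 0.565, 0.021], 0.94), ([0.268, 0.293, 0.026], 0.89)]
candle [([0.785, 0.019, 0.086], 0.55), ([0.447, 0.143, 0.031], 0.49)]
oil [([0.543, -0.167, 0.059], 0.54)]
bar1 [([0.434, 0.019, 0.03], 0.86), ([0.446, 0.143, 0.032], 0.8), ([0.434, -0.089, 0.032], 0.61)]
ball1 [([0.482, -0.293, 0.025], 0.56), ([0.433, -0.303, 0.025], 0.53), ([0.601, -0.056, 0.015], 0.15)]
key_round [([0.434, -0.089, 0.03], 0.41)]
key_square []
key_long [([0.654, -0.173, 0.058], 0.59), ([0.432, -0.086, 0.03], 0.4)]
spot [([0.601, -0.056, 0.016], 0.71)]
```

View pics/a_scene.png

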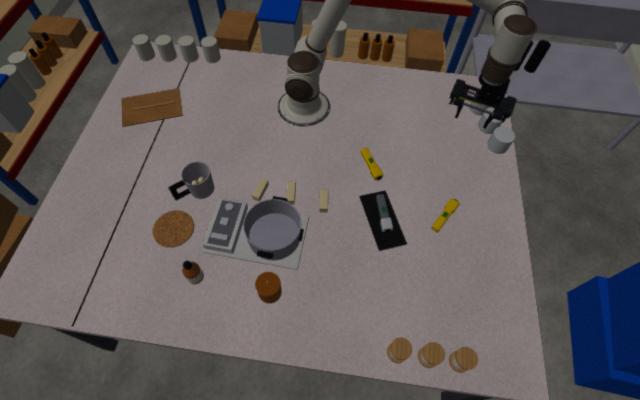

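View pics/a_top.png

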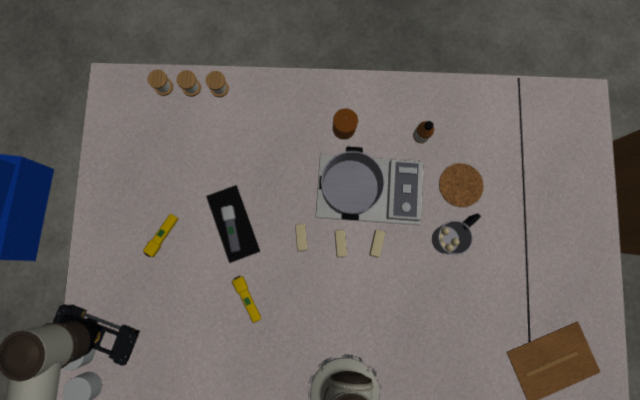

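```bash
cat > h.py <<'E'
from workcell import env
import numpy as np, cv2
from scipy.spatial.transform import Rotation as R
def eul(r): return R.from_euler('xyz',r,degrees=True).as_matrix()
def K(f): return np.array([[f["fx"],0,f["cx"]],[0,f["fy"],f["cy"]],[0,0,1.]])
def proj(f,P):
    P=np.atleast_2d(P); c=(P-f["position"])@eul(f["orientation"]); c=c*[1,-1,-1]
    return cv2.projectPoints(c.reshape(-1,1,3).astype(float),np.zeros(3),np.zeros(3),K(f),np.array(f["D"]))[0][:,0]
def toz(f,px,z):
    px=np.atleast_2d(np.asarray(px,float))
    n=cv2.undistortPoints(px.reshape(-1,1,2),K(f),np.array(f["D"]))[:,0]
    d=np.c_[n[:,0],-n[:,1],-np.ones(len(n))]@eul(f["orientation"]).T
    p=np.array(f["position"]); t=(z-p[2])/d[:,2]
    return p+d*t[:,None]
def rect(f,mask,z):
    """min-area rectangle in world at plane z"""
    c=max(cv2.findContours(mask.astype(np.uint8),cv2.RETR_EXTERNAL,cv2.CHAIN_APPROX_NONE)[0],key=cv2.contourArea)[:,0]
    w=toz(f,c,z)[:,:2]
    (cx,cy),(a,b),_=r=cv2.minAreaRect((w*1000).astype(np.float32))
    bx=cv2.boxPoints(r); e=[bx[1]-bx[0],bx[2]-bx[1]]; l=max(e,key=np.linalg.norm)
    return np.array([cx,cy])/1000,max(a,b),min(a,b),np.degrees(np.arctan2(l[1],l[0]))%180
def save(f,n,pts=None,crop=None,s=1):
    im=f["image"].copy()
    if pts is not None:
        for p in pts: cv2.circle(im,tuple(int(round(v)) for v in p),1,(0,0,255),-1)
    if crop: x0,y0,x1,y1=crop; im=im[y0:y1,x0:x1]
    cv2.imwrite(f"pics/{n}.png",cv2.resize(im,None,fx=s,fy=s,interpolation=cv2.INTER_CUBIC))
def find(f,t,k=None):
    return [(np.round(d["xyz"],3).tolist(),round(d["score"],2)) for d in env.search_frame(f,t)]
E
python3 - <<'E'
from h import *
for n in("scene","top"):
    f=env.grab_frame(n)
    for t,z in [("melter",.01),("jug",.1),("coaster",.006),("mat",.006),("thermometer",.02),("bar1",.03),("candle",.085),("oil",.11)]:
        for d in env.trace(f,t):
            c,a,b,y=rect(f,d["mask"],z); print(n,t,round(d["score"],2),np.round(c,3),round(a),round(b),round(y,1),d["mask"].sum())
    save(f,"b_"+n,crop=(300,130,500,280) if n=="top" else (150,140,350,290),s=4)
E
```

```text
scene melter 0.69 [ 0.583 -0.067] 336 257 87.7 5799
scene jug 0.96 [ 0.488 -0.302] 150 147 13.0 1082
scene jug 0.38 [ 0.626 -0.046] 309 241 87.6 5859
scene coaster 0.96 [ 0.629 -0.349] 137 132 129.5 1144
scene coaster 0.7 [ 0.774 -0.241] 86 52 55.8 350
scene coaster 0.49 [ 0.43  -0.345] 163 159 13.2 1078
scene mat 0.73 [0.489 0.354] 222 104 22.0 1293
scene thermometer 0.82 [0.447 0.566] 151 35 150.9 335
scene thermometer 0.57 [0.472 0.356] 147 38 13.0 359
scene thermometer 0.57 [0.269 0.295] 145 40 31.2 286
scene bar1 0.72 [ 0.447 -0.083] 98 44 168.3 263
scene bar1 0.7 [0.459 0.142] 93 28 7.2 187
scene bar1 0.51 [0.446 0.025] 83 25 9.6 142
scene candle 0.69 [0.81  0.025] 97 75 29.8 670
scene candle 0.16 [ 0.797 -0.212] 83 49 55.7 367
scene oil 0.59 [ 0.806 -0.203] 83 49 55.7 376
top melter 0.93 [ 0.618 -0.065] 325 231 87.6 6868
top jug 0.72 [ 0.46  -0.307] 151 92 107.1 904
top jug 0.52 [0.78 0.02] 92 71 1.3 624
top coaster 0.92 [ 0.626 -0.349] 137 135 135.2 1545
top mat 0.77 [0.485 0.352] 223 103 22.5 1909
top thermometer 0.93 [0.266 0.296] 139 38 29.6 522
top thermometer 0.79 [0.471 0.355] 142 38 14.4 495
top thermometer 0.58 [0.443 0.566] 144 44 150.7 582
top thermometer 0.48 [ 0.466 -0.334] 161 101 106.0 989
top bar1 0.85 [0.435 0.024] 83 34 5.9 295
top bar1 0.66 [ 0.436 -0.085] 81 34 168.3 302
top bar1 0.57 [0.448 0.141] 80 29 6.4 247
top candle 0.96 [0.785 0.02 ] 100 73 176.3 672
top candle 0.37 [ 0.611 -0.324] 127 127 135.2 1518
top oil 0.91 [ 0.761 -0.208] 71 50 136.4 331
```

View pics/b_top.png

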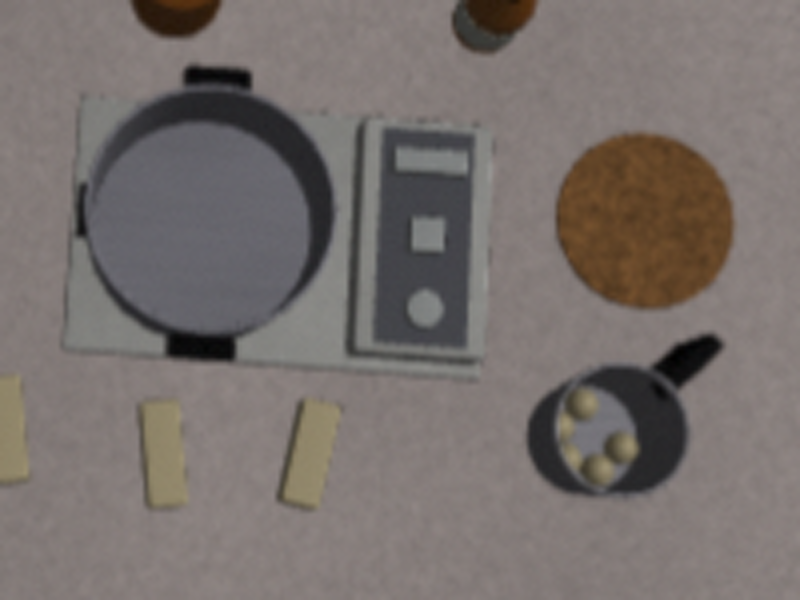

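View pics/b_scene.png

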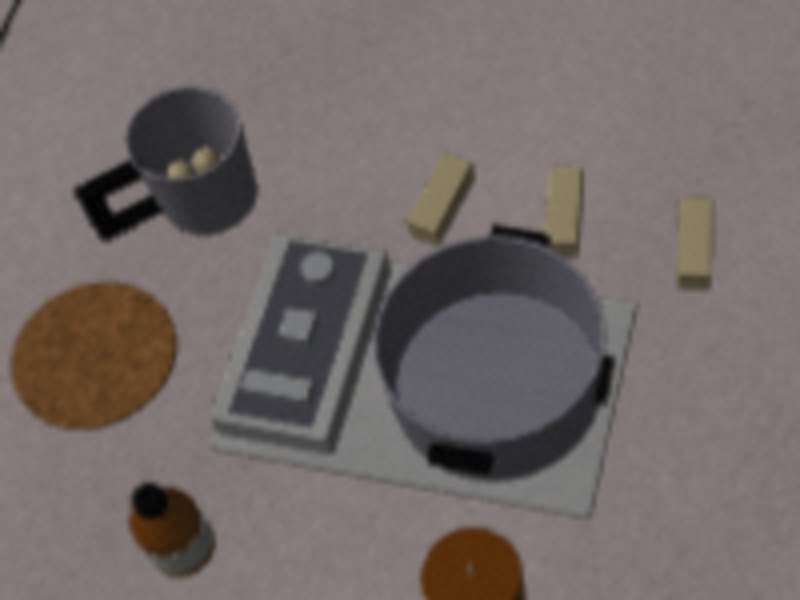

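```bash
cat >> h.py <<'E'
def circ(r,z,cx=0,cy=0):
    a=np.linspace(0,2*np.pi,40,endpoint=False); return np.c_[cx+r*np.cos(a),cy+r*np.sin(a),0*a+z]
def box(x0,x1,y0,y1,z0,z1): return np.array([[x,y,z] for x in(x0,x1) for y in(y0,y1) for z in(z0,z1)])
M={"jug":[np.r_[circ(.043,0),circ(.049,.1)],box(.082,.102,-.008,.008,.019,.091),box(.045,.102,-.008,.008,.079,.091),box(.042,.102,-.008,.008,.019,.031)],
"bar":[box(-.04,.04,-.015,.015,0,.03)],
"thermometer":[box(-.07,.03,-.014,.014,0,.028),box(.026,.07,-.018,.018,0,.028)],
"mat":[box(-.11,.11,-.05,.05,0,.006)],"coaster":[np.r_[circ(.07,0),circ(.07,.006)]],
"candle":[np.r_[circ(.038,0),circ(.038,.085)]],
"oil":[np.r_[circ(.026,0),circ(.026,.07),circ(.012,.11)]]}
def sil(f,parts,p,z0=0,S=4,off=(0,0),wh=(640,400)):
    m=np.zeros((wh[1]*S,wh[0]*S),np.uint8); c,s=np.cos(p[2]),np.sin(p[2]); Rz=np.array([[c,-s,0],[s,c,0],[0,0,1]])
    for q in parts:
        u=proj(f,q@Rz.T+[p[0],p[1],z0]); u=(u-off+.5)*S-.5
        cv2.fillConvexPoly(m,cv2.convexHull(np.round(u).astype(np.int32)),1)
    return cv2.resize(m.astype(np.float32),wh,interpolation=cv2.INTER_AREA)
from scipy.optimize import minimize,least_squares
def fit(views,parts,p0,z0=0):
    """views: list of (frame,mask)"""
    W=[]
    for f,m in views:
        ys,xs=np.nonzero(m); o=(max(xs.min()-20,0),max(ys.min()-20,0)); wh=(min(xs.max()+20,639)-o[0]+1,min(ys.max()+20,399)-o[1]+1)
        W.append((f,m[o[1]:o[1]+wh[1],o[0]:o[0]+wh[0]].astype(np.float32),o,wh))
    def cost(p):
        t=0
        for f,m,o,wh in W:
            a=sil(f,parts,p,z0,4,o,wh); t+=1-np.minimum(a,m).sum()/np.maximum(a,m).sum()
        return t/len(W)
    best=None
    for dy in (-.15,.15):
        s=np.array([p0,np.add(p0,[.015,0,0]),np.add(p0,[0,.015,0]),np.add(p0,[0,0,dy])])
        r=minimize(cost,p0,method="Nelder-Mead",options=dict(initial_simplex=s,xatol=1e-4,fatol=1e-4,maxiter=250))
        if best is None or r.fun<best.fun: best=r
    return best.x,best.fun
def masks(f,t,near=None,z=.02):
    r=[]
    for d in env.trace(f,t):
        ys,xs=np.nonzero(d["mask"])
        if len(xs)<30: continue
        c=toz(f,[xs.mean(),ys.mean()],z)[0][:2]; r.append((d["score"],c,d["mask"]))
    if near is None: return r
    r=[q for q in r if np.hypot(*(q[1]-near))<.06]
    return r[0] if r else None
def locate(t,near,yaws,z0=0,cams=("top","scene"),pz=.02):
    V=[]
    for n in cams:
        f=env.grab_frame(n); q=masks(f,t,near,pz)
        if q is None: print("no mask",t,n); continue
        V.append((f,q[2]))
    m=M["bar" if t.startswith("bar") else t]
    res=[fit(V,m,[near[0],near[1],y],z0) for y in yaws]
    p,c=min(res,key=lambda r:r[1]); each=[fit([v],m,p,z0)[0].round(4).tolist() for v in V]
    return p,c,each
E
python3 - <<'E'
from h import *
T=[((81,95),(100,100,10)),((66,348),(-100,100,10)),((478,378),(-100,-220,10)),((426,308),(-56,-165,60)),((428,233),(0,-165,60)),((431,160),(56,-165,60))]
S=[((636,303),(-100,100,10)),((592,517),(100,100,10)),((212,447),(100,-220,10)),((316,266),(-56,-165,60)),((296,324),(0,-165,60)),((276,385),(56,-165,60))]
ft=env.grab_frame("top"); fs=env.grab_frame("scene")
def res(p,V):
    o=[]
    c,s=np.cos(p[2]),np.sin(p[2]);Rz=np.array([[c,-s,0],[s,c,0],[0,0,1]])
    for f,L,of in V:
        P=np.array([l[1] for l in L])/1000@Rz.T+[p[0],p[1],0]; u=np.array([l[0] for l in L])/4+of-.375
        o.append((proj(f,P)-u).ravel())
    return np.concatenate(o)
A=(ft,T,(300,130));B=(fs,S,(150,140))
for V in ([A,B],[A],[B]):
    r=least_squares(res,[.6,-.06,0],args=(V,),loss="soft_l1"); print(np.round(r.x,4),np.degrees(r.x[2]),np.abs(r.fun).max().round(2))
for t,n,y,pz in [("jug",(.465,-.32),[-.9],.05),("thermometer",(.471,.355),[.25,.25+np.pi],.015),("mat",(.485,.352),[.39],.006),("coaster",(.626,-.349),[0],.006),
   ("bar1",(.435,.024),[.1],.02),("bar1",(.436,-.085),[-.2],.02),("bar1",(.448,.141),[.1],.02),("candle",(.78,.02),[0],.04),("oil",(.77,-.21),[0],.05)]:
    print(t,*locate(t,n,y,.006 if t=="thermometer" else 0,pz=pz))
E
```

```text
[ 0.6091 -0.0043 -0.041 ] -2.347875053670639 1.16
[ 0.609  -0.005  -0.0423] -2.424682704924266 0.79
[ 0.6092 -0.0034 -0.0394] -2.256560024316823 0.91
jug [ 0.4576319  -0.30020035 -0.83260773] 0.16377398371696472 [[0.4584, -0.3009, -0.8308], [0.4564, -0.2999, -0.819]]
thermometer [0.4707835  0.35418748 0.24904006] 0.15120646357536316 [[0.4708, 0.3542, 0.249], [0.471, 0.3543, 0.2277]]
mat [0.4863967  0.35239463 0.39383825] 0.2533310651779175 [[0.4861, 0.3523, 0.3861], [0.4873, 0.3527, 0.3967]]
coaster [ 0.62831479 -0.35153579  0.12967114] 0.05462163686752319 [[0.6268, -0.3513, 0.1087], [0.6291, -0.3511, 0.2024]]
no mask bar1 scene
bar1 [0.43335475 0.02198061 0.09787898] 0.07698523998260498 [[0.4334, 0.0222, 0.1052]]
bar1 [ 0.43753055 -0.08766491 -0.20960671] 0.1554468870162964 [[0.4373, -0.0883, -0.2081], [0.4383, -0.088, -0.1843]]
bar1 [0.4509777  0.14089741 0.1297068 ] 0.13569974899291992 [[0.4497, 0.1418, 0.185], [0.451, 0.1409, 0.1297]]
no mask candle scene
candle [ 0.79717617  0.01959847 -0.09302318] 0.0750359296798706 [[0.7972, 0.0196, -0.0929]]
no mask oil top
oil [ 0.78550723 -0.22585503 -0.11041552] 0.10883086919784546 [[0.7855, -0.2259, -0.1104]]
```

```bash
cat >> h.py <<'E'
MX,MY,MW=.6091,-.0043,-.041
def mel(x,y,z=0):
    c,s=np.cos(MW),np.sin(MW); return np.array([MX+c*x-s*y,MY+s*x+c*y,z])
def ori(deg):  # down, prefer smaller joint-6 excursion
    return [-90,0,deg]
def best_yaw(pos,deg):
    o=[]
    for d in (deg,deg+180):
        q=env.inverse_kinematics(pos,[-90,0,(d+180)%360-180])
        if q is not None: o.append((abs(q[5]),(d+180)%360-180,np.round(q,1)))
    o.sort(key=lambda t:t[0]); return o
E
python3 - <<'E'
from h import *
for p,d in [((.433,.022,.006),5.8),((.4375,-.088,.006),-11),((.45,.141,.006),8),((.609,-.004,.04),0),((.471,.354,.006),14),((.618,.2165,.04),-92)]:
    for z in (p[2],.25): print(p,[ (t[1],t[2].tolist()) for t in best_yaw((p[0],p[1],z),d)])
E
```

```text
(0.433, 0.022, 0.006) [(-174.2, [24.5, 17.3, -38.8, 0.0, -33.8, 71.3]), (5.800000000000011, [24.5, 17.3, -38.8, -0.0, -33.8, -108.7])]
(0.433, 0.022, 0.006) [(-174.2, [24.5, 0.2, -18.0, 0.0, -71.8, 71.3]), (5.800000000000011, [24.5, 0.2, -18.0, -0.0, -71.8, -108.7])]
(0.4375, -0.088, 0.006) [(169, [9.6, 18.3, -37.1, 0.0, -34.6, 69.4]), (-11, [9.6, 18.3, -37.1, -0.0, -34.6, -110.6])]
(0.4375, -0.088, 0.006) [(169, [9.6, 1.6, -16.6, 0.0, -71.8, 69.4]), (-11, [9.6, 1.6, -16.6, -0.0, -71.8, -110.6])]
(0.45, 0.141, 0.006) [(-172, [37.2, 20.2, -33.7, 0.0, -36.0, 60.8]), (8, [37.2, 20.2, -33.7, -0.0, -36.0, -119.2])]
(0.45, 0.141, 0.006) [(-172, [37.2, 4.3, -13.7, 0.0, -72.0, 60.8]), (8, [37.2, 4.3, -13.7, -0.0, -72.0, -119.2])]
(0.609, -0.004, 0.04) [(-180, [14.8, 28.3, -12.4, 0.0, -49.4, 75.2]), (0, [14.8, 28.3, -12.4, -0.0, -49.4, -104.8])]
(0.609, -0.004, 0.04) [(-180, [14.8, 18.4, 4.3, 0.0, -75.9, 75.2]), (0, [14.8, 18.4, 4.3, -0.0, -75.9, -104.8])]
(0.471, 0.354, 0.006) [(-166, [52.7, 29.1, -17.0, 0.0, -43.8, 51.3]), (14, [52.7, 29.1, -17.0, -0.0, -43.8, -128.7])]
(0.471, 0.354, 0.006) [(-166, [52.7, 16.4, 1.4, 0.0, -75.0, 51.3]), (14, [52.7, 16.4, 1.4, -0.0, -75.0, -128.7])]
(0.618, 0.2165, 0.04) [(88, [33.4, 32.0, -5.3, 0.0, -52.7, -35.4]), (-92, [33.4, 32.0, -5.3, 0.0, -52.7, 144.6])]
(0.618, 0.2165, 0.04) [(88, [33.4, 23.2, 11.3, 0.0, -78.2, -35.4]), (-92, [33.4, 23.2, 11.3, 0.0, -78.2, 144.6])]
```

```bash
cat >> h.py <<'E'
def pick_place_bar(p,th,off,zrel=.042):
    ps=best_yaw((p[0],p[1],.02),th)[0][1]; o=[-90,0,ps]
    env.goto([p[0],p[1],.2],o); env.gripper_to(.75)
    hit=env.move_straight([p[0],p[1],.007],rate=.15,force_limit=15)
    env.gripper_to(0,15); s=env.read_state(); print("grip",hit,s["position"].round(4),s["opening"])
    env.move_straight([p[0],p[1],.2],rate=.3)
    po=-180+np.degrees(MW); t=mel(*off,.2)
    env.goto(t,[-90,0,po])
    print("carry",env.read_state()["opening"],env.read_state()["clock"])
    hit=env.move_straight([t[0],t[1],zrel],rate=.15,force_limit=15)
    env.gripper_to(.52); print("rel",hit,env.read_state()["position"].round(3))
    env.move_straight([t[0],t[1],.2],rate=.3)
E
python3 - <<'E'
from h import *
pick_place_bar((.4505,.141),8.5,(0,.042))
f=env.grab_frame("top"); save(f,"c1"); print(find(f,"bar1"))
E
```

```text
grip False [0.4505 0.141  0.007 ] 0.003526720515149417
carry 0.009336965238812544 11.05
rel False [0.611 0.038 0.042]
[([0.43, 0.02, 0.03], 0.79)]
```

View pics/c1.png

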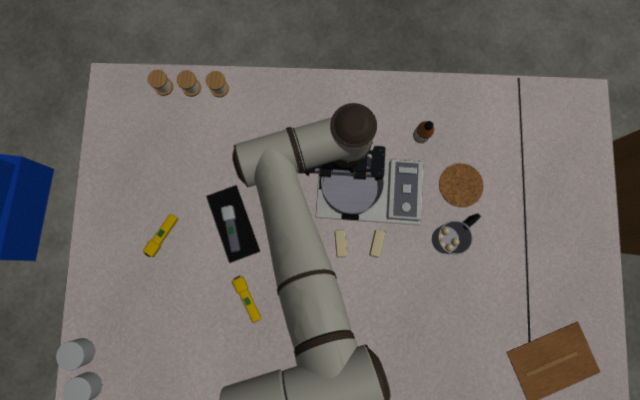

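```bash
python3 - <<'E'
from h import *
env.goto([.5,-.2,.3],[-90,0,170])
f=env.grab_frame("top"); save(f,"c2"); print(find(f,"bar1"))
f=env.grab_frame("scene"); save(f,"c2s"); print(find(f,"bar1"))
E
```

```text
[([0.448, 0.141, 0.03], 0.85), ([0.43, 0.019, 0.028], 0.61), ([0.423, -0.073, 0.032], 0.53)]
[([0.442, 0.025, 0.033], 0.65), ([0.462, 0.142, 0.032], 0.53), ([0.45, -0.086, 0.03], 0.5)]
```

View pics/c2.png

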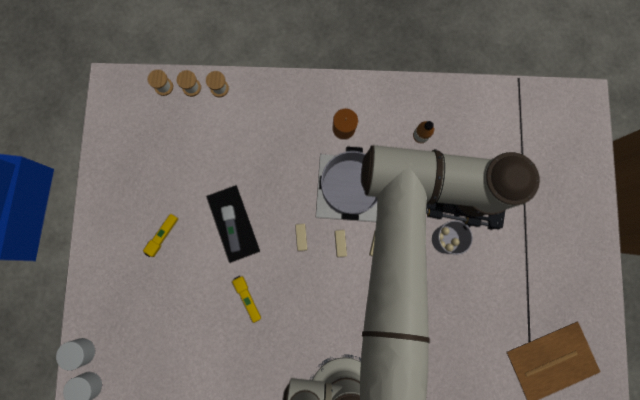

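View pics/c2s.png

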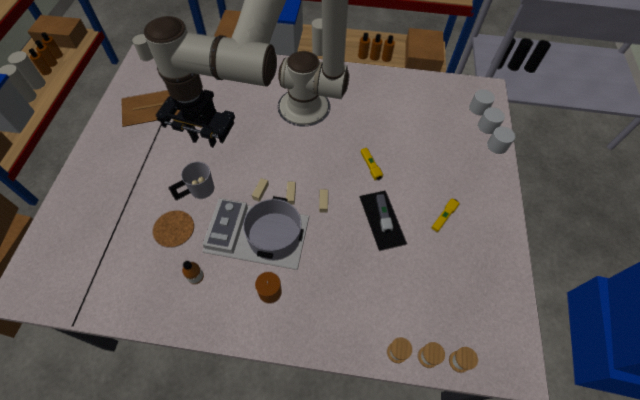

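```bash
python3 - <<'E'
from h import *
p=env.read_state()["position"]
for n,c in (("top",(380,130,560,280)),("scene",(120,40,300,190))):
    f=env.grab_frame(n); u=proj(f,p)[0]; print(p,u); save(f,"d_"+n,[u,proj(f,[.4505,.141,.03])[0]],crop=c,s=4)
f=env.grab_frame("wrist"); save(f,"d_w"); print(f["position"],f["orientation"])
E
```

```text
[ 0.5004641  -0.19905895  0.29912616] [439.64010348 211.7432866 ]
[ 0.5004641  -0.19905895  0.29912616] [207.13565015 149.55677677]
[ 0.57689773 -0.21265164  0.49801259] [-1.65166597e+01  5.02219971e-02 -9.98955829e+01]
```

View pics/d_scene.png

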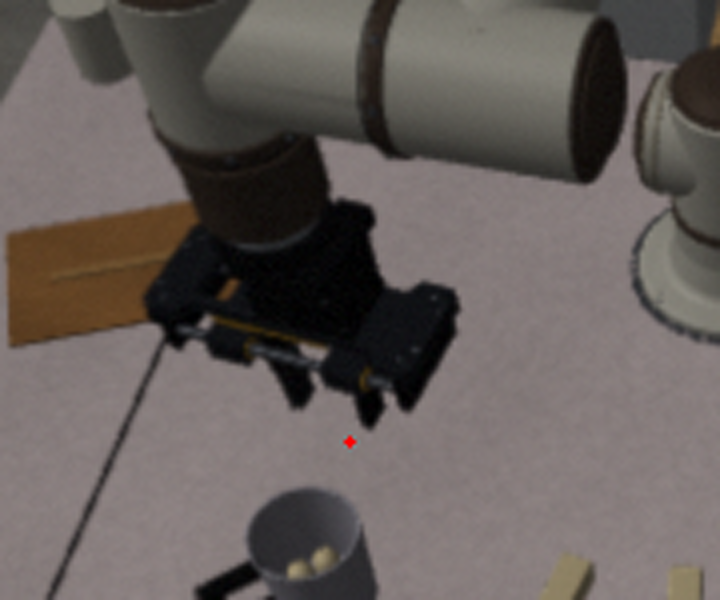

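View pics/d_w.png

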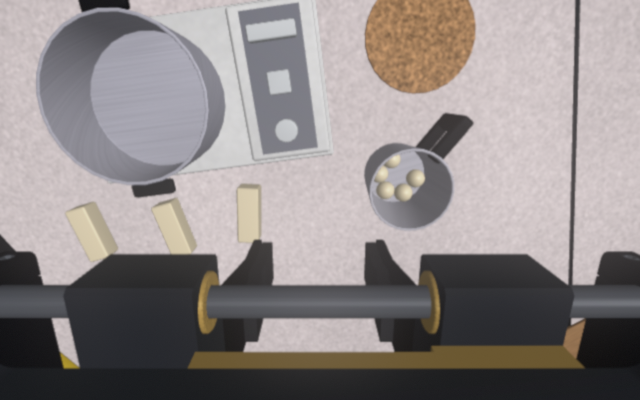

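```bash
python3 - <<'E'
from h import *
env.goto([.5,.15,.15],[-90,0,-100]); env.gripper_to(0)
p=env.read_state()["position"]; 
for n in ("top","scene"):
    f=env.grab_frame(n); u=proj(f,p)[0]; print(p,u); c=(int(u[0])-60,int(u[1])-60,int(u[0])+60,int(u[1])+60)
    save(f,"e_"+n,[u,proj(f,p+[0,0,.025])[0]],crop=c,s=5)
E
```

```text
[0.50000402 0.1500113  0.14997033] [296.88345569 215.11898433]
[0.50000402 0.1500113  0.14997033] [325.18952963 192.09594193]
```

View pics/e_scene.png

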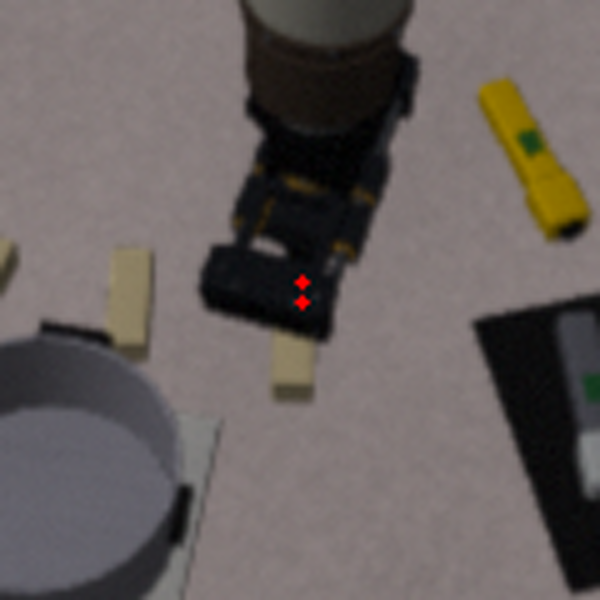

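View pics/e_top.png

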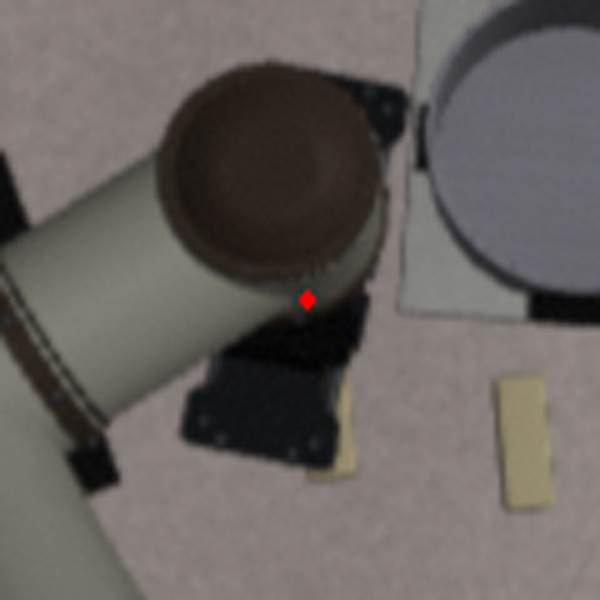

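```bash
python3 - <<'E'
from h import *
env.goto([.6,.22,.08],[-90,0,180]); 
for n in ("scene",):
    f=env.grab_frame(n); p=env.read_state()["position"]; u=proj(f,p)[0];  c=(int(u[0])-60,int(u[1])-60,int(u[0])+60,int(u[1])+60)
    save(f,"e2_"+n,[u,proj(f,p+[0,0,.025])[0]],crop=c,s=5)
try:
    h=env.move_straight([.6,.22,-.04],rate=.04,force_limit=6)
except env.Unreachable as e: print("unr",e); h=env.move_straight([.6,.22,.001],rate=.04,force_limit=6)
s=env.read_state();print(h,s["position"],s["force"],s["clock"])
f=env.grab_frame("scene"); save(f,"e3",[proj(f,s["position"])[0]],crop=c,s=5)
env.move_straight([.6,.22,.08],rate=.1)
E
```

```text
True [ 0.59998862  0.22000116 -0.03662103] [-0.61376447  0.42052392  4.02862286] 21.925
```

View pics/e2_scene.png

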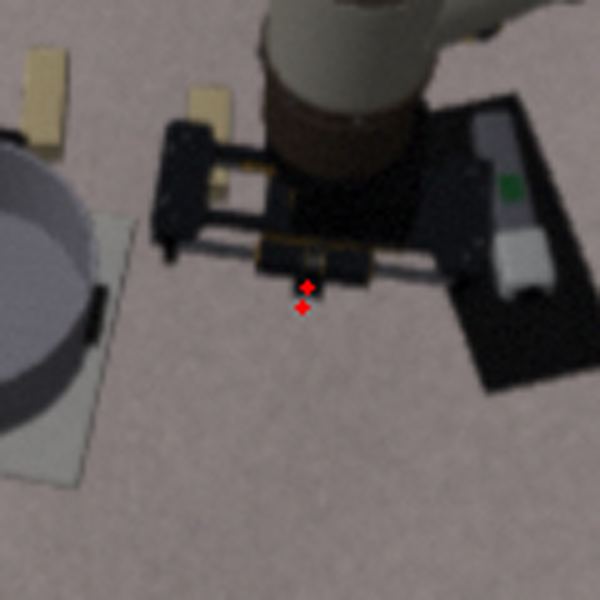

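View pics/e3.png

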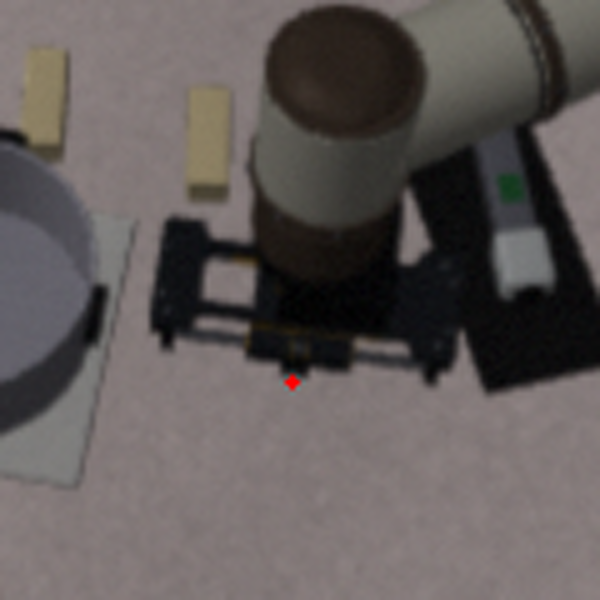

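```bash
python3 - <<'E'
from h import *
# tool y -> +x, jaw z horizontal
Y=np.array([1,0,0.]); Z=np.array([0,1,0.]); X=np.cross(Y,Z)
e=R.from_matrix(np.c_[X,Y,Z]).as_euler('xyz',degrees=True)
for o in (e, R.from_matrix(np.c_[-X,Y,-Z]).as_euler('xyz',degrees=True)):
    print(o,env.inverse_kinematics([.6,.15,.35],o))
q=env.inverse_kinematics([.6,.15,.35],e)
env.goto([.6,.15,.35],e if q is not None else o)
for k in(0,1):
    if k: env.gripper_to(.5)
    p=env.read_state()["position"]; print(p,env.read_state()["tool_rot"])
    for n in ("top","scene"):
        f=env.grab_frame(n); u=proj(f,p)[0]; c=(int(u[0])-50,int(u[1])-50,int(u[0])+50,int(u[1])+50)
        print(n,u,c); save(f,f"g{k}_"+n,[u],crop=c,s=6)
E
```

```text
[-90. -90.   0.] [  -2.1807444     5.42634715  -55.77368953 -177.51180084  -61.22284668
   88.80159167]
[90. 90.  0.] [  -2.1807444     5.42634715  -55.77368953 -177.51180084  -61.22284668
  -91.19840833]
[0.60002257 0.15032667 0.34993862] [-171.39756838  -89.98728591   81.44116136]
top [295.21154011 161.96769755] (245, 111, 345, 211)
scene [323.19467416 183.44974011] (273, 133, 373, 233)
[0.59999204 0.15002176 0.34998481] [-129.35819483  -89.99842323   39.36096485]
top [295.34156915 161.97964704] (245, 111, 345, 211)
scene [323.07997488 183.41545835] (273, 133, 373, 233)<sys>:0: UserWarning: Gimbal lock detected. Setting third angle to zero since it is not possible to uniquely determine all angles.
```

View pics/g0_scene.png

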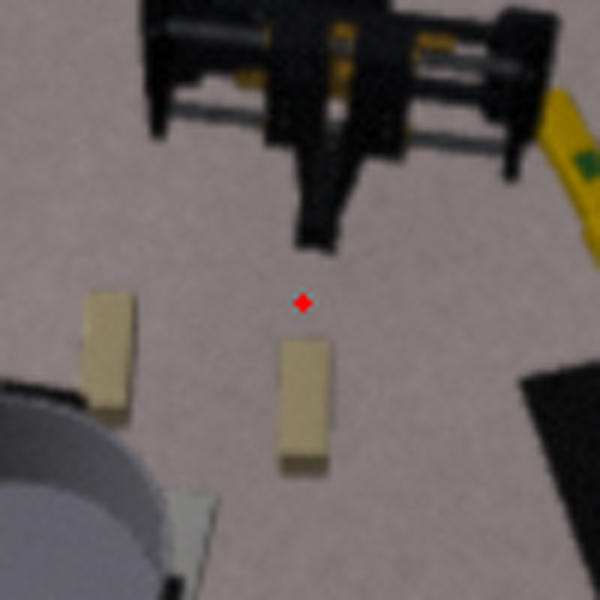

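View pics/g0_top.png

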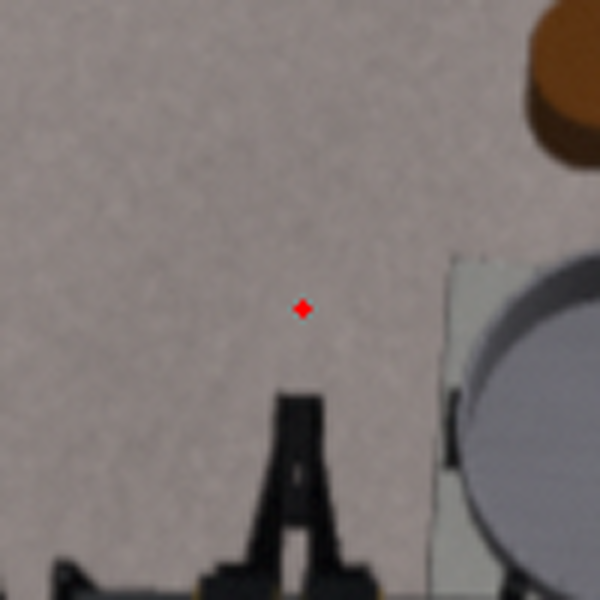

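View pics/g1_top.png

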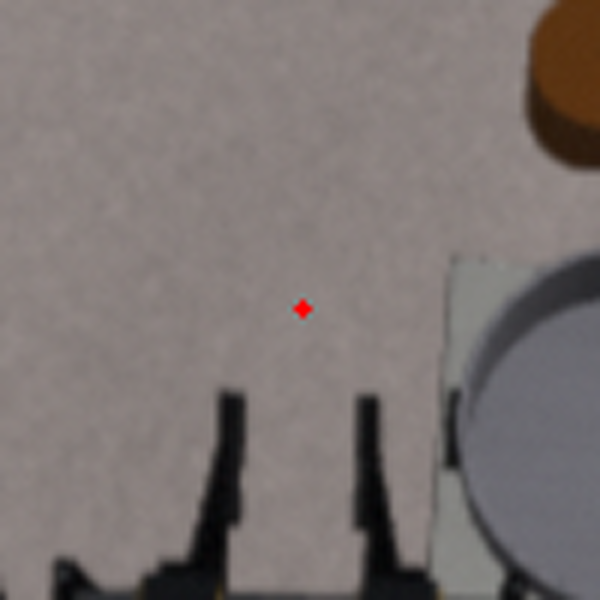

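View pics/g1_scene.png

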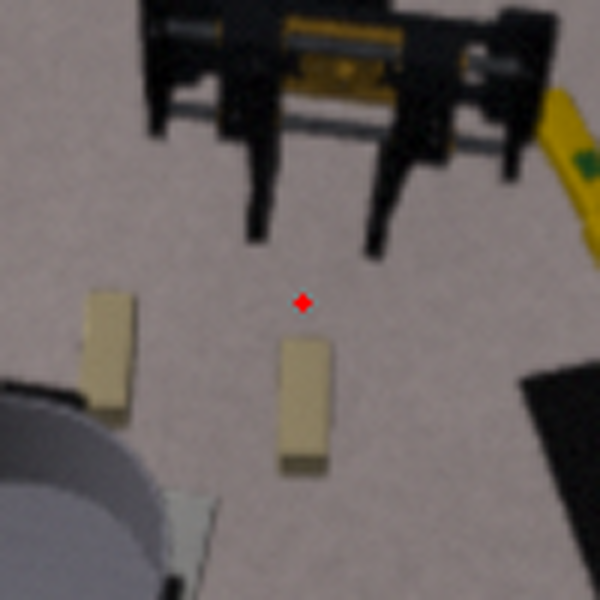

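```bash
python3 - <<'E'
from h import *
ft=env.grab_frame("top"); fs=env.grab_frame("scene")
ut=np.array([299,395])/6+[245,111]-.42; us=np.array([317,247])/6+[273,133]-.42
r=least_squares(lambda P:np.r_[proj(ft,P)[0]-ut,proj(fs,P)[0]-us],[.56,.15,.35]); print(r.x,r.fun, env.read_state()["position"])
E
```

```text
[0.56648703 0.15147077 0.34630194] [-0.15802521  0.01218256 -0.18042646 -0.00347551] [0.60000887 0.15002227 0.34999476]
```

```bash
cat >> h.py <<'E'
L=.036
def T(pos,o): return np.array(pos,float)+L*eul(o)[:,1]
def cur(): return env.read_state()["tool_rot"]
def tgo(pos,o): env.goto(T(pos,o),o)
def tmv(pos,o,rate=.15,fl=None): return env.move_straight(T(pos,o),o,rate=rate,force_limit=fl)
def pick_place_bar(p,th,off,zrel=.044,zp=.007):
    ps=best_yaw((p[0],p[1],.02),th)[0][1]; o=[-90,0,ps]
    tgo([p[0],p[1],.12],o); env.gripper_to(.75)
    hit=tmv([p[0],p[1],zp],o,fl=15)
    env.gripper_to(0,15); s=env.read_state(); print("grip",hit,s["position"].round(4),s["opening"])
    if s["opening"]<.25: tmv([p[0],p[1],.15],o); return False
    tmv([p[0],p[1],.16],o,.3)
    po=[-90,0,-180+np.degrees(MW)]; t=mel(*off,.16)
    tgo(t,po)
    s=env.read_state(); print("carry",s["opening"],s["clock"])
    hit=tmv([t[0],t[1],zrel],po,fl=15)
    env.gripper_to(.55); print("rel",hit,env.read_state()["position"].round(3))
    tmv([t[0],t[1],.16],po,.3); return True
E
python3 - <<'E'
from h import *
env.goto([.5,.15,.25],[-90,0,-172])
pick_place_bar((.4505,.141),8.5,(0,.042))
f=env.grab_frame("wrist"); save(f,"i1"); f=env.grab_frame("top"); save(f,"i1t"); print(find(f,"bar1"))
E
```

```text
grip False [ 0.4505  0.141  -0.0289] 0.34447375066747565
carry 0.3484666494374875 34.2667
rel False [0.611 0.038 0.008]
[([0.431, 0.021, 0.029], 0.86), ([0.592, 0.042, 0.047], 0.75), ([0.435, -0.087, 0.033], 0.59)]
```

View pics/i1.png

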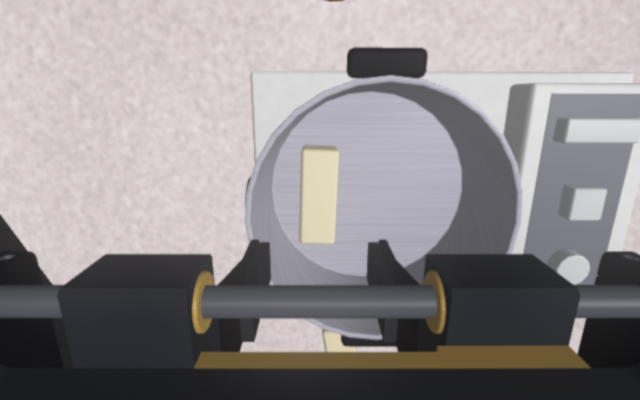

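View pics/i1t.png

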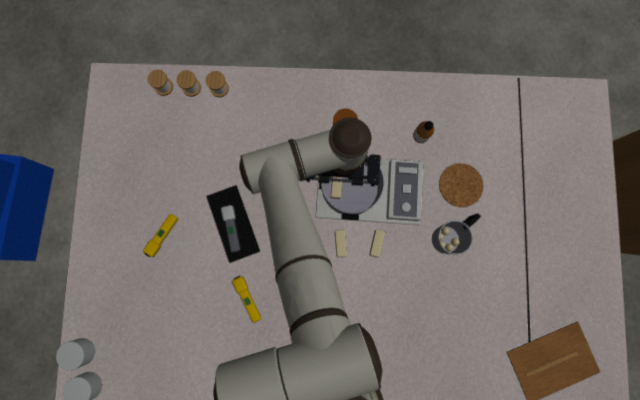

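```bash
python3 - <<'E'
from h import *
print(pick_place_bar((.4334,.022),5.8,(0,0.0)))
print(pick_place_bar((.4378,-.088),-11.5,(0,-.042)))
f=env.grab_frame("wrist"); save(f,"i2"); 
env.goto([.55,.3,.3],[-90,0,-172])
f=env.grab_frame("top"); save(f,"i2t"); print(find(f,"bar1"))
E
```

```text
grip False [ 0.4335  0.022  -0.0289] 0.3419031975438579
carry 0.34437670125938435 40.9167
rel False [ 0.61  -0.005  0.009]
True
grip False [ 0.4379 -0.088  -0.0289] 0.3430825132071849
carry 0.34118695292252266 47.45
rel False [ 0.608 -0.047  0.009]
True
[([0.601, -0.043, 0.047], 0.75), ([0.606, 0.0, 0.043], 0.58), ([0.604, 0.041, 0.045], 0.49)]
```

View pics/i2.png

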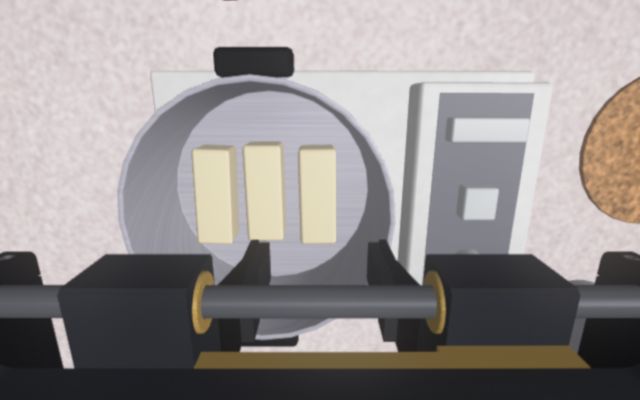

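View pics/i2t.png

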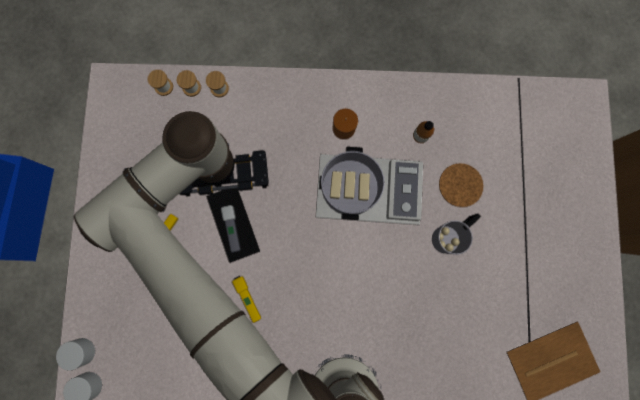

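```bash
cat > js.py <<'E'
from h import *
JX,JY,JW=.4576,-.3002,-.8326
def jugpose(R_j,p_j,phi,h,flip):
    """tool (tip pos, R) given jug rot & origin"""
    t=np.array([-np.sin(phi),0,-np.cos(phi)]); z=np.array([0,1,0.])*flip; x=np.cross(t,z)
    Rt=R_j@np.c_[x,t,z]; g=R_j@np.array([.092,0,h])+p_j
    return g+.019*Rt[:,1],Rt
def rz(a): return R.from_euler('z',a).as_matrix()
def pourR(al,th,be):
    # tilt about horizontal axis so that z-> direction al ; be: handle yaw before tilting (world)
    ax=np.array([-np.sin(al),np.cos(al),0]); return R.from_rotvec(ax*th).as_matrix()@rz(be)
def pourP(Rj,al,rim): return rim-Rj@np.array([0,0,.1])
def ik(tip,Rt):
    with __import__("warnings").catch_warnings():
        __import__("warnings").simplefilter("ignore"); o=R.from_matrix(Rt).as_euler('xyz',degrees=True)
    return env.inverse_kinematics(T(tip,o),o),o
def bodyz(tip,Rt):
    g=tip-.019*Rt[:,1]; b=[]
    for s in (.051,.12):
        for a in(-.0375,.0375):
            for c in(-.095,.095): b.append(g-s*Rt[:,1]+a*Rt[:,0]+c*Rt[:,2])
    for s in (.15,.25,.32): b.append(g-s*Rt[:,1]-[0,0,.05])
    return min(p[2] for p in b)
E
python3 - <<'E'
from js import *
pot=np.array([MX,MY,0]); out=[]
for phi in np.radians([-10,0,15,30,45,60,75]):
    h=.07 if phi<.3 else .06
    for flip in(1,-1):
        R0=rz(JW); tip,Rt=jugpose(R0,np.array([JX,JY,0]),phi,h,flip); q0,o0=ik(tip,Rt); 
        tipu,_=jugpose(R0,np.array([JX,JY,.12]),phi,h,flip); q0u,_=ik(tipu,Rt)
        print(round(np.degrees(phi)),flip,None if q0 is None else q0.round(0).tolist(),q0u is not None,round(bodyz(tip,Rt),3),tip.round(3))
        if q0 is None or q0u is None: continue
        for al in np.radians(np.arange(0,360,30)):
            for d in np.radians(np.arange(-180,180,30)):
                be=al+np.pi+d  # handle opposite to pour + d
                ok=True; zmin=9
                rim=pot+[0,0,.19]-.02*np.array([np.cos(al),np.sin(al),0])
                for th in np.radians([30,60,90,112]):
                    Rj=pourR(al,th,be); tp,Rt=jugpose(Rj,pourP(Rj,al,rim+[0,0,.0]),phi,h,flip); q,_=ik(tp,Rt)
                    if q is None: ok=False;break
                    zmin=min(zmin,bodyz(tp,Rt))
                if ok: out.append((round(np.degrees(phi)),flip,round(np.degrees(al)),round(np.degrees(d)),round(zmin,3),q.round(0).tolist(),round(float(np.degrees(np.arcsin(Rt[2,1]))))))
print(len(out))
out.sort(key=lambda t:-t[4])
for r in out[:40]: print(r)
E
```

```text
-10 1 [-19.0, 29.0, -20.0, 9.0, -33.0, -126.0] True 0.114 [ 0.522 -0.371  0.051]
-10 -1 [-19.0, 29.0, -20.0, 9.0, -33.0, 54.0] True 0.114 [ 0.522 -0.371  0.051]
0 1 [-21.0, 32.0, -9.0, -0.0, -48.0, -117.0] True 0.121 [ 0.52  -0.368  0.051]
0 -1 [-21.0, 32.0, -9.0, 0.0, -48.0, 63.0] True 0.121 [ 0.52  -0.368  0.051]
15 1 [-24.0, 39.0, 4.0, -6.0, -70.0, -111.0] True 0.11 [ 0.516 -0.365  0.052]
15 -1 [-24.0, 39.0, 4.0, -6.0, -70.0, 69.0] True 0.11 [ 0.516 -0.365  0.052]Traceback (most recent call last):
  File "<stdin>", line 16, in <module>
  File "js.py", line 16, in ik
    return env.inverse_kinematics(T(tip,o),o),o
           ~~~~~~~~~~~~~~~~~~~~~~^^^^^^^^^^^^
ValueError: time passes only in moves, steps and waits
```

```bash
python3 - <<'E'
from js import *
try: print(env.inverse_kinematics([.55,.3,.3],[-90,0,-172]))
except Exception as e: print(e)
env.dwell(.1)
print(env.inverse_kinematics([.55,.3,.3],[-90,0,-172]), env.read_state()["clock"])
E
```

```text
[ 4.33881078e+01  1.93273092e+01  1.25055151e+01  2.54444375e-14
 -8.31782059e+01  5.46118922e+01]
[ 4.33881078e+01  1.93273092e+01  1.25055151e+01  2.54444375e-14
 -8.31782059e+01  5.46118922e+01] 51.2667
```

```bash
cat > srch.py <<'E'
from js import *
import sys
pot=np.array([MX,MY,0])
phis=[float(a) for a in sys.argv[1].split(",")]
n=0
for phi in np.radians(phis):
    h=.07 if phi<.3 else .06
    R0=rz(JW)
    for flip in (1,-1):
        tip,Rt=jugpose(R0,np.array([JX,JY,0]),phi,h,flip); q0,o0=ik(tip,Rt)
        tip2,_=jugpose(R0,np.array([JX,JY,.15]),phi,h,flip); q2,_=ik(tip2,Rt)
        print(round(np.degrees(phi)),flip,None if q0 is None else q0.round(0).tolist(),q2 is not None,round(bodyz(tip,Rt),3))
    if q0 is None: continue
    out=[]
    for al in np.radians(np.arange(0,360,30)):
        for d in np.radians([-120,-90,-60,-30,0,30,60,90,120]):
            be=al+np.pi+d
            rim=pot+[0,0,.2]-.02*np.array([np.cos(al),np.sin(al),0])
            Rj=pourR(al,np.radians(112),be); tp,Rt=jugpose(Rj,pourP(Rj,al,rim),phi,h,-1); bz=bodyz(tp,Rt)
            if bz<.12: continue
            q,_=ik(tp,Rt)
            if q is not None: out.append((round(np.degrees(al)),round(np.degrees(d)),round(bz,3),q.round(0).tolist(),round(float(np.degrees(np.arcsin(Rt[2,1]))))))
    out.sort(key=lambda t:-t[2])
    for r in out[:14]: print(r)
E
for p in 0,15 30,45 60,-10; do python3 srch.py $p; done
```

```text
0 1 [-21.0, 32.0, -9.0, -0.0, -48.0, -117.0] True 0.121
0 -1 [-21.0, 32.0, -9.0, 0.0, -48.0, 63.0] True 0.121
(30, 0, np.float64(0.127), [18.0, 59.0, 13.0, 25.0, -154.0, -72.0], 22)
(60, 0, np.float64(0.127), [24.0, 53.0, -8.0, 49.0, -134.0, -67.0], 22)
(90, 0, np.float64(0.127), [27.0, 45.0, -30.0, 69.0, -118.0, -75.0], 22)
(120, 0, np.float64(0.127), [21.0, 38.0, -49.0, 100.0, -112.0, -87.0], 22)
(180, 0, np.float64(0.127), [-25.0, 36.0, -46.0, -156.0, -106.0, -93.0], 22)
(210, 0, np.float64(0.127), [-31.0, 35.0, -28.0, -125.0, -97.0, -114.0], 22)
(240, 0, np.float64(0.127), [-30.0, 39.0, -8.0, -106.0, -106.0, -135.0], 22)
(270, 0, np.float64(0.127), [-25.0, 45.0, 11.0, -96.0, -122.0, -152.0], 22)
(300, 0, np.float64(0.127), [-18.0, 52.0, 29.0, -96.0, -142.0, -169.0], 22)
(330, 0, np.float64(0.127), [-13.0, 58.0, 41.0, -109.0, -163.0, 167.0], 22)
15 1 [-24.0, 39.0, 4.0, -6.0, -70.0, -111.0] True 0.11
15 -1 [-24.0, 39.0, 4.0, -6.0, -70.0, 69.0] True 0.11
(30, 0, np.float64(0.208), [19.0, 57.0, 19.0, 21.0, -148.0, -73.0], 7)
(60, 0, np.float64(0.208), [26.0, 49.0, -3.0, 44.0, -127.0,
[... 3762 characters left out ...]
p.float64(0.302), [0.0, 7.0, -12.0, -47.0, -32.0, 151.0], -38)
(270, 0, np.float64(0.302), [-10.0, 25.0, 16.0, -51.0, -92.0, -166.0], -38)
(300, 0, np.float64(0.302), [-5.0, 34.0, 29.0, -44.0, -113.0, -152.0], -38)
(330, 0, np.float64(0.302), [2.0, 40.0, 37.0, -32.0, -129.0, -133.0], -38)
(0, -30, np.float64(0.244), [23.0, 44.0, 24.0, 8.0, -128.0, -114.0], -31)
(0, 30, np.float64(0.244), [-3.0, 44.0, 39.0, -34.0, -136.0, -98.0], -31)
(30, -30, np.float64(0.244), [30.0, 35.0, -0.0, 27.0, -108.0, -97.0], -31)
(30, 30, np.float64(0.244), [7.0, 50.0, 41.0, -9.0, -140.0, -68.0], -31)
-10 1 [-19.0, 29.0, -20.0, 9.0, -33.0, -126.0] True 0.114
-10 -1 [-19.0, 29.0, -20.0, 9.0, -33.0, 54.0] True 0.114
```

```bash
python3 - <<'E'
from js import *
p,c,e=locate("jug",(.4576,-.3002),[JW],0,pz=.05); print(p,c,e)
phi=np.radians(45);h=.06
tip,Rt=jugpose(rz(JW),np.array([JX,JY,0]),phi,h,-1); _,o=ik(tip,Rt)
print(tip,o)
pre=tip-.11*Rt[:,1]
tgo(pre+[0,0,.15],o); env.gripper_to(.5); tgo(pre,o)
print(env.read_state()["joint_positions"].round(0))
f=env.grab_frame("scene"); save(f,"j1",crop=(120,80,320,230),s=4); f=env.grab_frame("wrist"); save(f,"j1w")
E
```

```text
[ 0.45779159 -0.29903074 -0.83666026] 0.22187429666519165 [[0.4578, -0.2998, -0.8348], [0.4562, -0.3001, -0.8172]]
[ 0.51047068 -0.35831322  0.04656497] [-90.         -45.         132.29553398]
[ -29.   60.   52.  -16. -125.   68.]
```

View pics/j1.png

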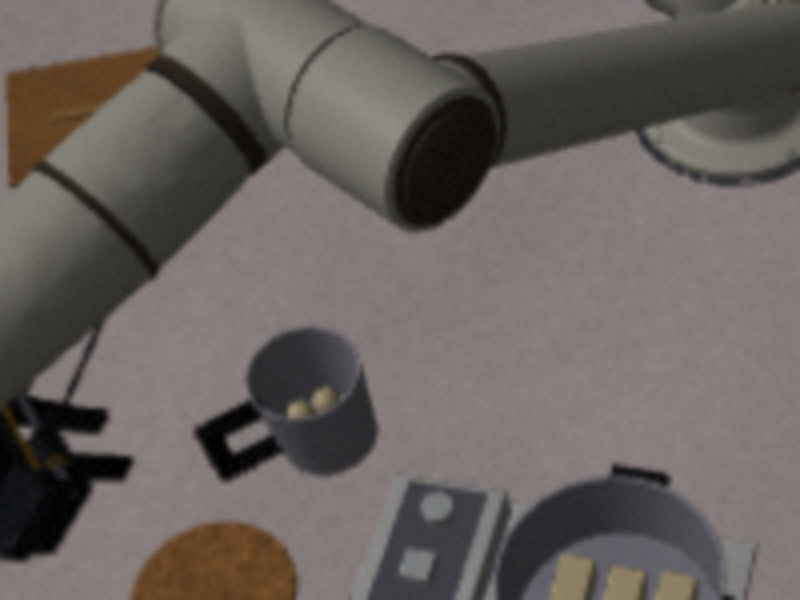

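View pics/j1w.png

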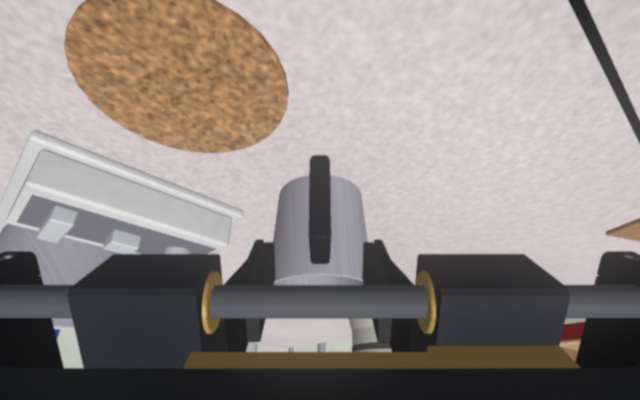

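```bash
python3 - <<'E'
from js import *
phi=np.radians(45);h=.06
tip,Rt=jugpose(rz(JW),np.array([JX,JY,0]),phi,h,-1); _,o=ik(tip,Rt)
print(tmv(tip,o,.1,12), env.read_state()["force"].round(1))
env.gripper_to(0,45); s=env.read_state(); print(s["opening"],s["opening"]*87)
print(tmv(tip+[0,0,.06],o,.06)); s=env.read_state(); print(s["opening"],s["force"].round(2),s["clock"])
f=env.grab_frame("scene"); save(f,"j2",crop=(120,80,320,230),s=4); f=env.grab_frame("wrist"); save(f,"j2w")
E
```

```text
False [-0.8 -0.5  0.9]
0.17535231297778586 15.25565122906737
False
0.1827615905923654 [ 0.03  0.45 -1.71] 58.2
```

View pics/j2.png

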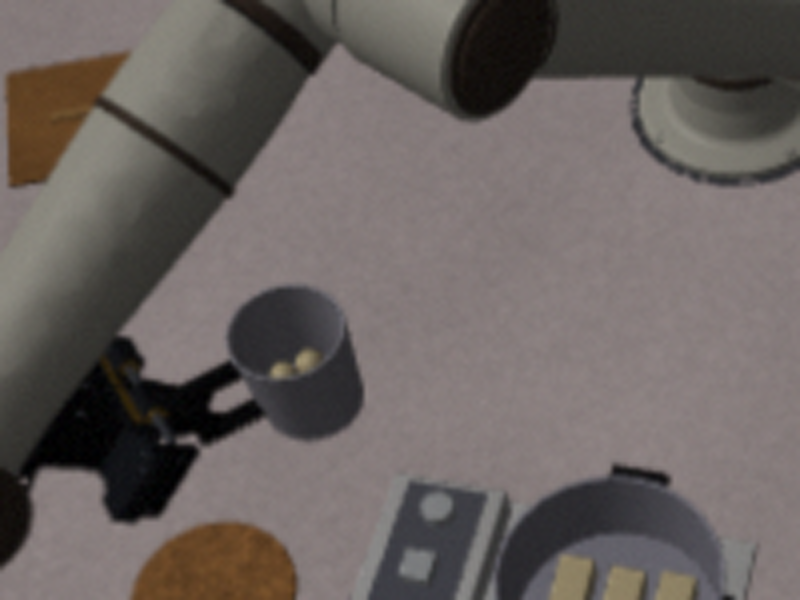

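View pics/j2w.png

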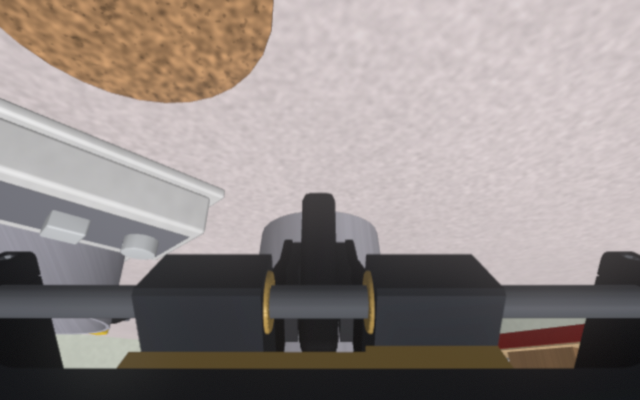

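```bash
cat >> js.py <<'E'
PHI=np.radians(45);HG=.06;AL=np.radians(100)
def jm(Rj,pj,rate,go=False):
    tp,Rt=jugpose(Rj,np.asarray(pj,float),PHI,HG,-1)
    with __import__("warnings").catch_warnings():
        __import__("warnings").simplefilter("ignore"); o=R.from_matrix(Rt).as_euler('xyz',degrees=True)
    return tgo(tp,o) if go else tmv(tp,o,rate)
def tilt(deg,rz_,rate,back=.02,al=AL):
    Rj=pourR(al,np.radians(deg),al-np.pi); rim=np.array([MX,MY,rz_])-back*np.array([np.cos(al),np.sin(al),0])
    return jm(Rj,pourP(Rj,al,rim),rate)
E
python3 - <<'E'
from js import *
jm(rz(JW),[JX,JY,.17],.2)
jm(pourR(AL,0,AL-np.pi),np.array([MX,MY-.12,.17]),.15)
tilt(0,.27,.15)
for d,z in ((25,.26),(50,.24),(70,.21)): tilt(d,z,.1)
s=env.read_state(); print(s["opening"],s["clock"],s["joint_positions"].round(0))
f=env.grab_frame("scene"); save(f,"k1",crop=(150,80,350,230),s=4)
E
```

```text
0.18337519354867132 63.0 [ 16.  19. -11.  27. -65. -19.]
```

View pics/k1.png

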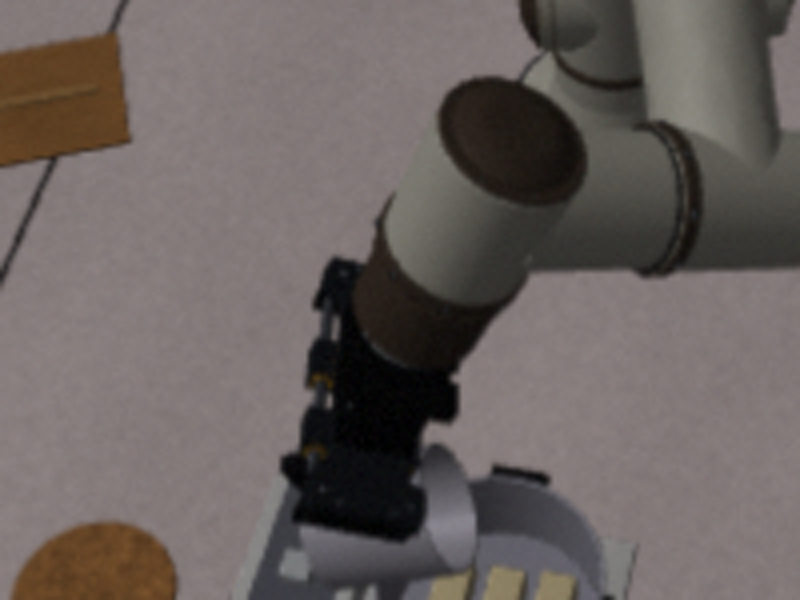

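```bash
python3 - <<'E'
from js import *
for d,z in ((80,.195),(88,.185),(95,.18),(102,.178),(110,.178)): tilt(d,z,.05,back=.015)
env.dwell(.4)
f=env.grab_frame("scene"); save(f,"k2",crop=(150,80,350,230),s=4)
tilt(122,.18,.06,back=.015); env.dwell(.5)
f=env.grab_frame("scene"); save(f,"k3",crop=(150,80,350,230),s=4)
s=env.read_state(); print(s["opening"],s["clock"],s["joint_positions"].round(0))
E
```

```text
0.17409996263236893 66.2833 [ 32.  31. -30.  64. -89. -64.]
```

View pics/k2.png

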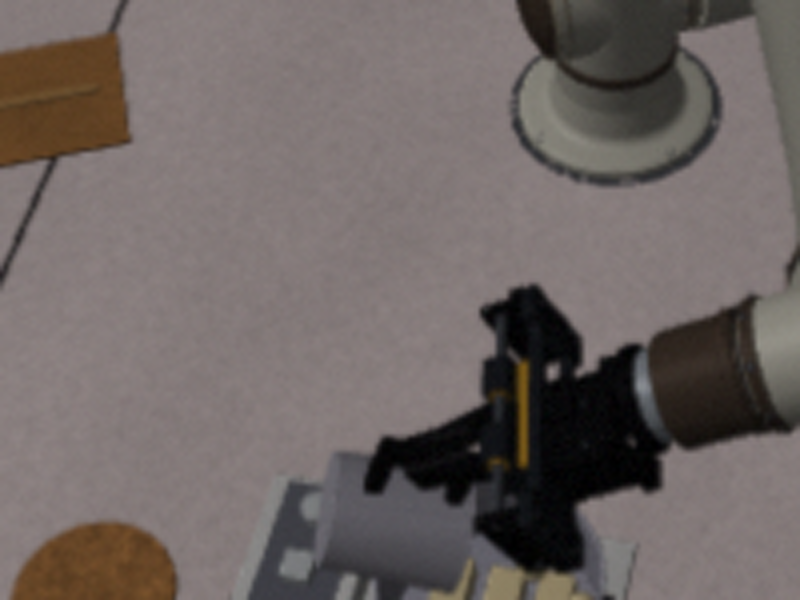

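View pics/k3.png

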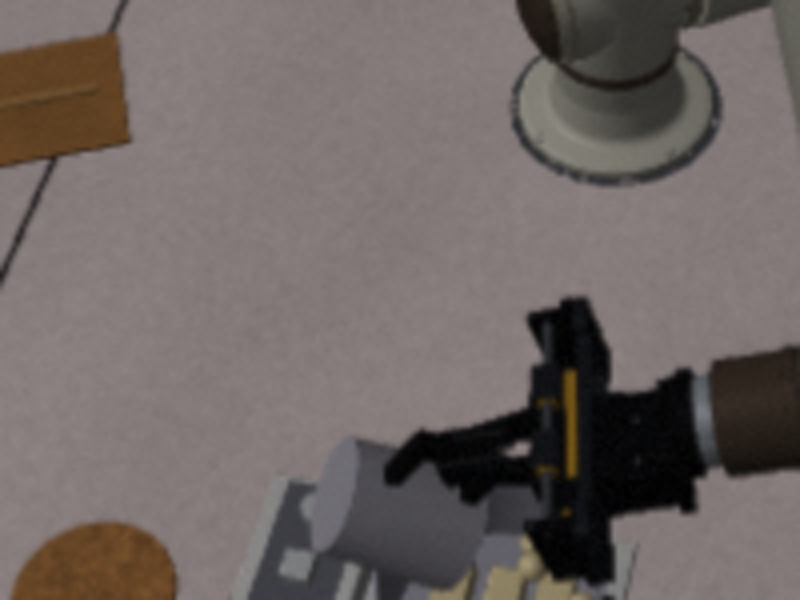

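Now reverse the tilt, back away, and look.

```bash
python3 - <<'E'
from js import *
tilt(110,.2,.15); tilt(80,.22,.2); tilt(40,.26,.25); tilt(0,.28,.25)
jm(pourR(AL,0,AL-np.pi),np.array([MX,MY-.26,.18]),.25)
s=env.read_state(); print(s["opening"],s["clock"])
for n in ("scene","top"):
    f=env.grab_frame(n); save(f,"l_"+n,crop=(150,80,350,230) if n=="scene" else (300,130,500,280),s=4)
    print(n,find(f,"ball1"))
E
```

```text
0.18253885424975771 70.125
scene [([0.603, 0.066, 0.058], 0.62), ([0.578, 0.022, 0.065], 0.49)]
top [([0.598, -0.17, 0.063], 0.48), ([0.668, 0.004, 0.035], 0.4), ([0.591, 0.067, 0.059], 0.38), ([0.597, -0.045, 0.047], 0.26), ([0.605, 0.041, 0.046], 0.2)]
```

View pics/l_scene.png

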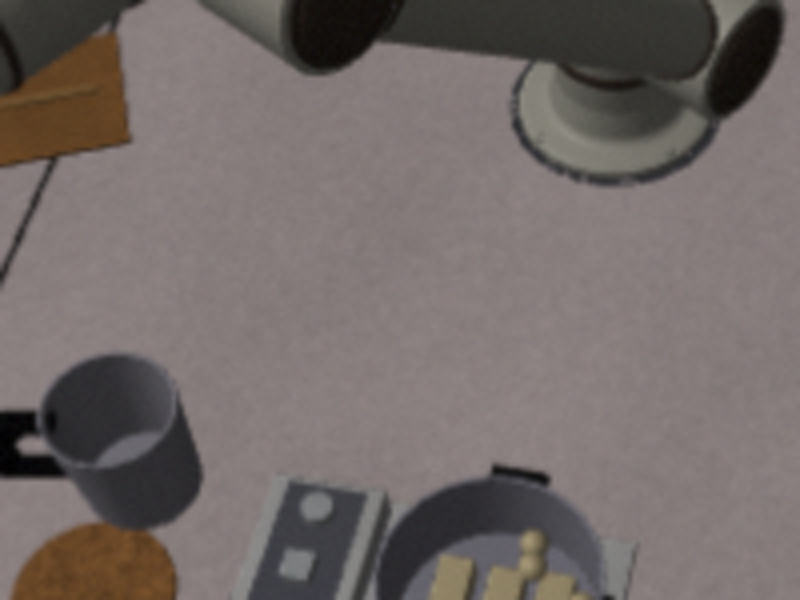

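View pics/l_top.png

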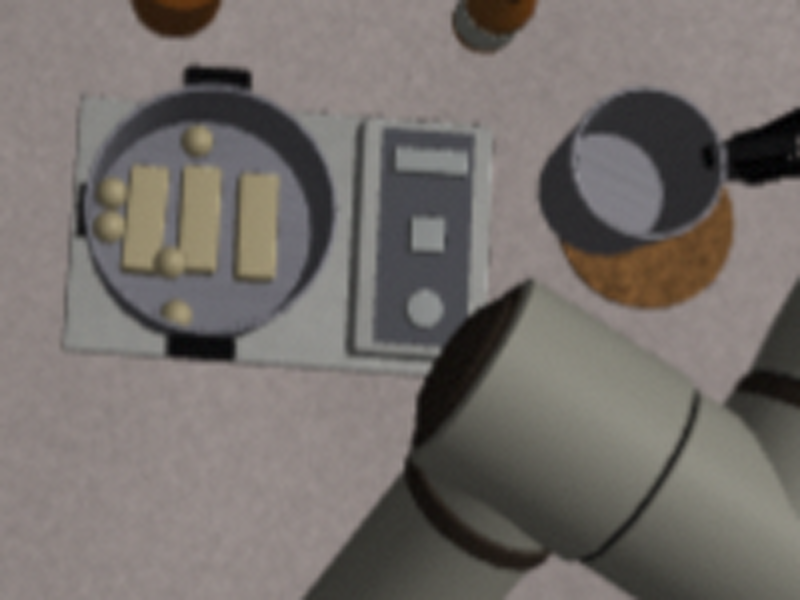

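```bash
python3 - <<'E'
from js import *
C=np.array([.6283,-.3515,0])
for b in (-60,-80,-100,-120,-140):
    r=[]
    for z in (.005,.1):
        tp,Rt=jugpose(rz(np.radians(b)),C+[0,0,z],PHI,HG,-1); q,_=ik(tp,Rt); r.append(None if q is None else q.round(0).tolist())
    print(b,r)
E
```

```text
-60 [None, None]
-80 [[-35.0, 65.0, 60.0, -34.0, -116.0, 39.0], [-36.0, 62.0, 67.0, -37.0, -124.0, 33.0]]
-100 [[-40.0, 57.0, 42.0, -38.0, -99.0, 32.0], [-40.0, 52.0, 46.0, -40.0, -106.0, 26.0]]
-120 [[-43.0, 48.0, 25.0, -44.0, -83.0, 25.0], [-43.0, 43.0, 29.0, -44.0, -89.0, 19.0]]
-140 [[-45.0, 40.0, 10.0, -51.0, -65.0, 20.0], [-44.0, 34.0, 13.0, -48.0, -71.0, 12.0]]
```

```bash
python3 - <<'E'
from js import *
C=np.array([.6283,-.3515,0]); Rj=rz(np.radians(-125))
jm(rz(np.radians(-100)),C+[-.02,0,.16],.2); jm(Rj,C+[0,0,.1],.2)
tp,Rt=jugpose(Rj,C+[0,0,.0045],PHI,HG,-1); o=R.from_matrix(Rt).as_euler('xyz',degrees=True)
print(tmv(tp,o,.06,5)); s=env.read_state(); print((s["position"]-T(tp,o)).round(4),s["force"].round(1),s["clock"])
env.gripper_to(.45); env.dwell(.2)
tmv(tp-.12*Rt[:,1],o,.2)
tmv(tp-.12*Rt[:,1]+[0,0,.12],o,.3)
for n in ("scene","top"):
    f=env.grab_frame(n); save(f,"m_"+n,crop=(120,140,320,290) if n=="scene" else (380,130,580,280),s=4)
E
```

```text
False
[-0.     -0.0001  0.0013] [-2.5 -0.8  5.8] 73.2583
```

View pics/m_scene.png

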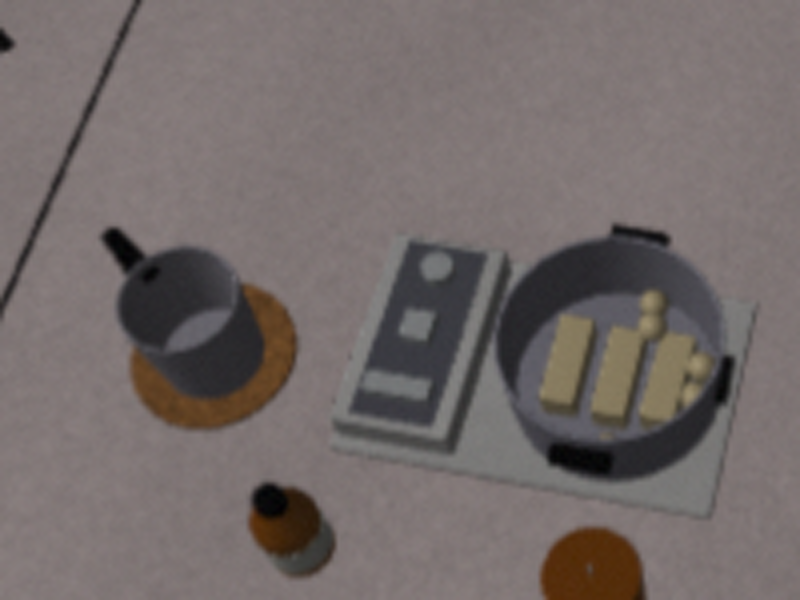

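View pics/m_top.png

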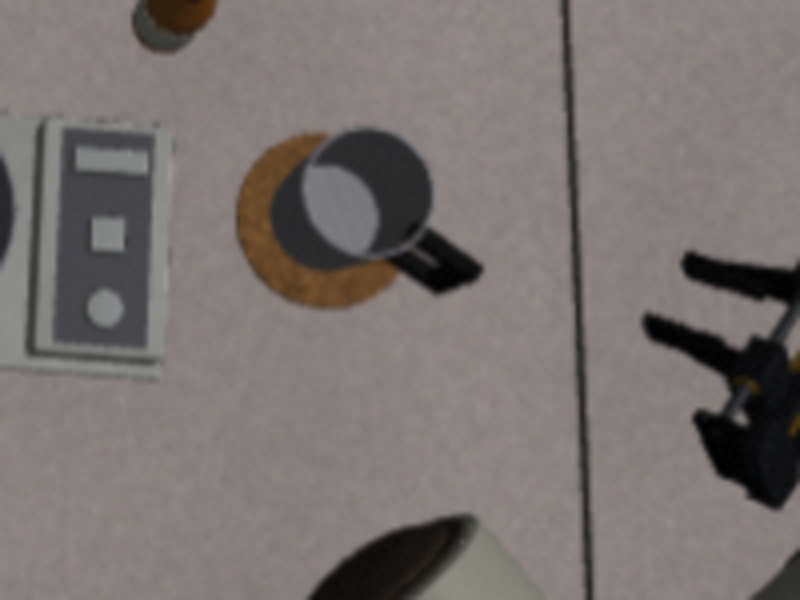

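```bash
python3 - <<'E'
from h import *
p,c,e=locate("jug",(.628,-.3515),[np.radians(-125)],.006,pz=.06); print("jug",p,c,e)
f=env.grab_frame("top"); print(find(f,"ball1"))
o=[-90,0,-180+np.degrees(MW)]
env.gripper_to(0)
env.goto([.5,-.3,.35],o)
for n,x in (("round",-.056),("long",.056),("square",0)):
    k=mel(x,-.165,.10); tgo(k,o)
    b=env.read_state()["force"][2]
    h=tmv([k[0],k[1],.048],o,.04,9); s=env.read_state(); z=s["position"][2]+L; print(n,h,round(z,4),s["force"].round(1),s["clock"])
    env.dwell(.25); s=env.read_state(); print(round(s["position"][2]+L,4),round(s["force"][2]-b,1))
    if n=="round": f=env.grab_frame("scene"); save(f,"n1",crop=(120,80,320,230),s=4); f=env.grab_frame("wrist"); save(f,"n1w")
    tmv(k,o,.15)
E
```

```text
jug [ 0.62936142 -0.35005209 -2.17155282] 0.06475645303726196 [[0.6288, -0.3493, -2.168], [0.6294, -0.3501, -2.1716]]
[([0.566, 0.02, 0.062], 0.59), ([0.67, 0.002, 0.034], 0.58), ([0.59, 0.069, 0.057], 0.41)]
round True 0.0533 [-0.6  1.9  5.1] 80.5083
0.0533 5.8
long True 0.0535 [-1.1 -0.2  4.3] 82.925
0.0534 5.2
square True 0.0534 [-0.8  0.4  3.8] 85.0583
0.0534 5.4
```

View pics/n1w.png

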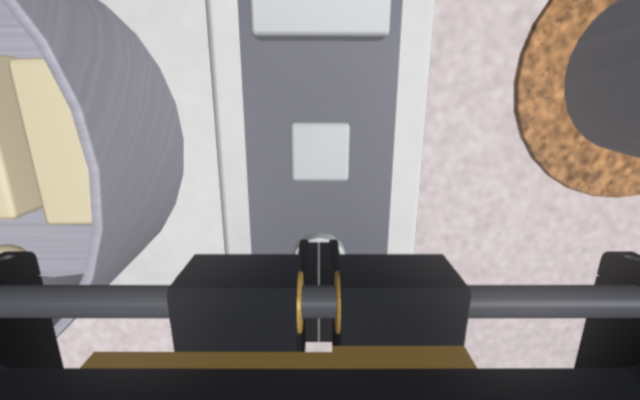

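```bash
python3 - <<'E'
from h import *
o=[-90,0,-165.7]
env.goto([.5,.1,.35],o)
p,c,e=locate("thermometer",(.471,.354),[.249],.006,pz=.02); print(p,c,e)
f=env.grab_frame("top"); print(find(f,"thermometer")); save(f,"o1",crop=(180,150,380,300),s=4)
E
```

```text
no mask thermometer top
[0.47123456 0.35445374 0.21213838] 0.2186647653579712 [[0.4704, 0.3544, 0.2129]]
[([0.434, 0.567, 0.021], 0.84)]
```

View pics/o1.png

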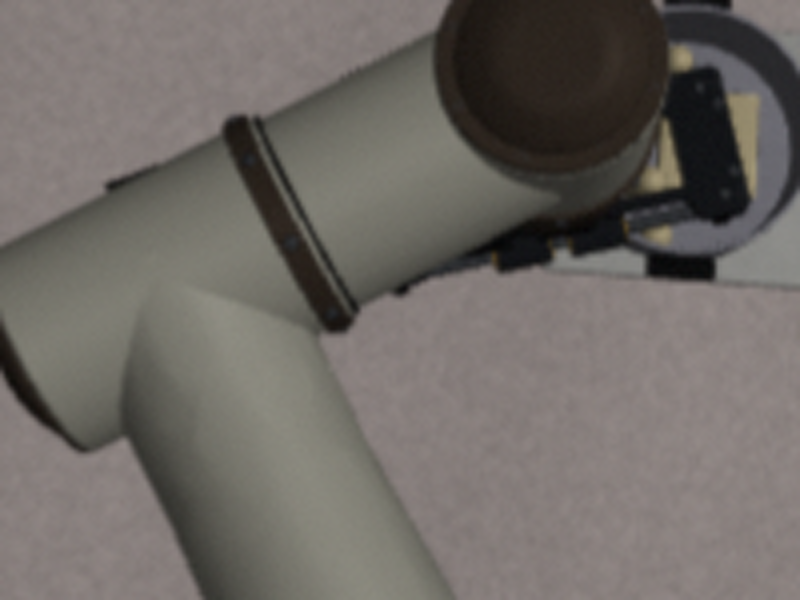

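```bash
python3 - <<'E'
from h import *
o=[-90,0,-166.]; 
tgo([.471,.354,.13],o); env.gripper_to(.75)
f=env.grab_frame("wrist"); save(f,"p1")
print(tmv([.471,.354,.0115],o,.1,10))
env.gripper_to(0,25); s=env.read_state(); print(s["opening"]*87,s["position"]); 
tmv([.471,.354,.0435],o,.08); s=env.read_state(); print(s["opening"]*87,s["clock"])
f=env.grab_frame("scene"); save(f,"p2",crop=(300,130,460,250),s=5)
E
```

```text
False
28.035670616508003 [ 0.47098755  0.35392139 -0.02446924]
27.694831050938774 92.8417
```

View pics/p1.png

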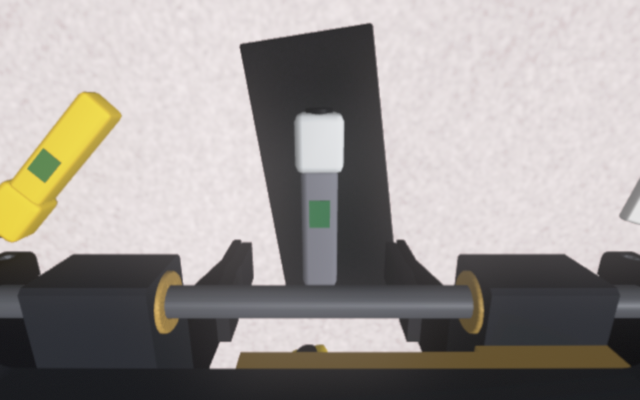

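View pics/p2.png

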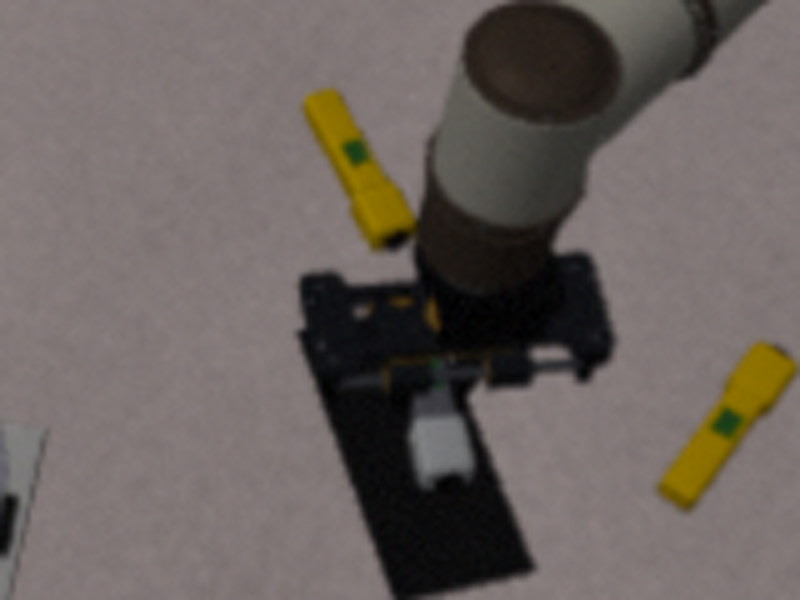

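```bash
python3 - <<'E'
from h import *
o=[-90,0,-166.]; tmv([.471,.354,.13],o,.2)
o2=[-90,0,87.65]; t=mel(0,.223,.13); tgo(t,o2); 
tmv([t[0],t[1],.0465],o2,.08); env.dwell(.3)
for n,c in(("scene",(220,150,380,270)),("top",(220,130,380,250))):
    f=env.grab_frame(n); pts=[proj(f,mel(0,.098,.055))[0],proj(f,mel(0,.15,.055))[0]]; save(f,"q_"+n,pts,crop=c,s=5)
f=env.grab_frame("wrist"); save(f,"q_w")
env.dwell(1.8); s=env.read_state(); print(s["opening"]*87,s["position"],s["clock"])
E
```

```text
27.69478508222902 [0.61823769 0.21851758 0.01049788] 98.275
```

View pics/q_scene.png

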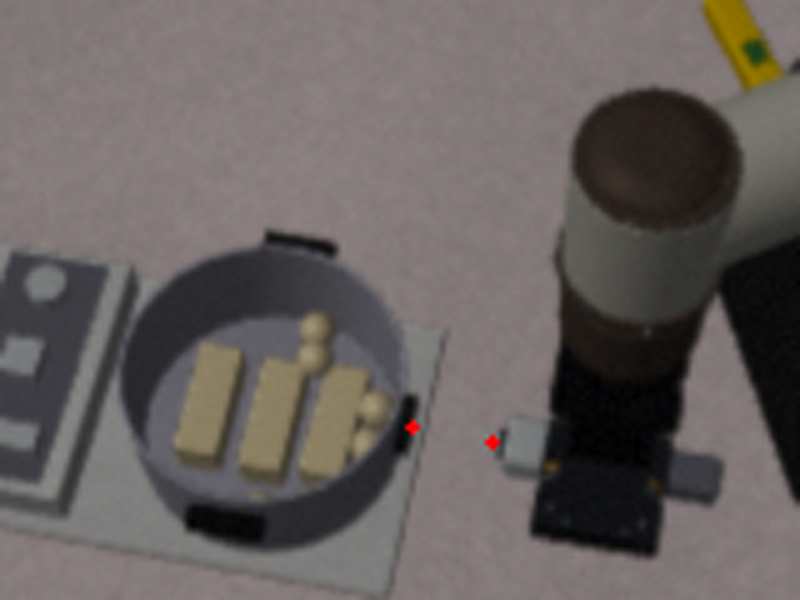

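View pics/q_top.png

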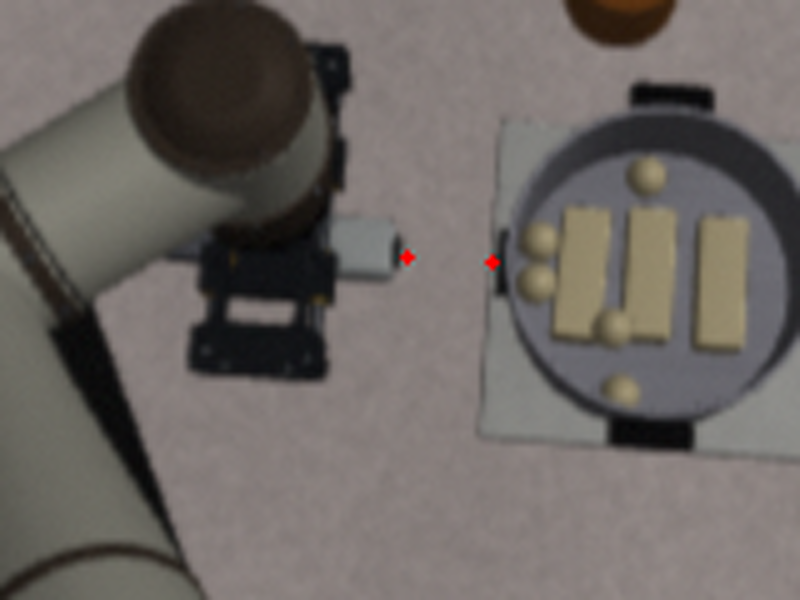

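View pics/q_w.png

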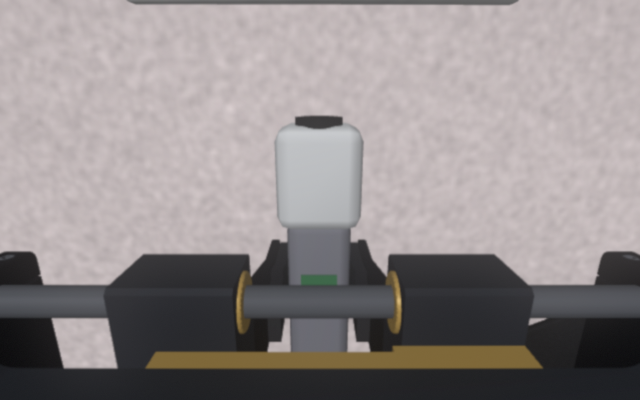

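```bash
python3 - <<'E'
from h import *
o2=[-90,0,87.65]; t=mel(0,.223,.13); tmv(t,o2,.15)
o=[-90,0,-160.]; q=(.484,.353)
tgo([*q,.13],o); print(tmv([*q,.012],o,.06,4)); s=env.read_state(); print(s["position"][2]+L,s["force"].round(1))
env.gripper_to(.6); env.dwell(.2); tmv([*q,.15],o,.15)
env.goto([.35,-.15,.3],[-90,0,-172]); env.dwell(.3)
for n,c in(("scene",(120,120,440,320)),("top",(190,110,510,310))):
    f=env.grab_frame(n); save(f,"r_"+n,crop=c,s=2.5); print(n,find(f,"thermometer"),find(f,"candle"),find(f,"oil"))
p,c,e=locate("thermometer",q,[.35],.006,pz=.02); print(p,c,e)
p,c,e=locate("jug",(.629,-.35),[-2.17],.006,pz=.06); print("jug",p,c,e); print(env.read_state()["clock"])
E
```

```text
False
0.012328777318858834 [ 0.   0.3 -1.6]
scene [([0.275, 0.3, 0.026], 0.78), ([0.446, 0.565, 0.025], 0.77), ([0.5, 0.355, 0.033], 0.61)] [([0.805, 0.019, 0.081], 0.7), ([0.626, -0.079, 0.049], 0.68), ([0.614, 0.038, 0.048], 0.49), ([0.617, -0.362, 0.066], 0.27)] [([0.796, -0.214, 0.073], 0.9)]
top [([0.433, 0.568, 0.022], 0.97), ([0.484, 0.352, 0.027], 0.92), ([0.27, 0.292, 0.026], 0.56)] [([0.786, 0.02, 0.087], 0.58)] [([0.769, -0.214, 0.074], 0.58), ([0.48, 0.35, 0.007], 0.47)]
[0.48327375 0.35404084 0.36599313] 0.14129242300987244 [[0.4832, 0.3542, 0.3562], [0.4864, 0.3535, 0.3189]]
jug [ 0.63065799 -0.34961685 -2.18398708] 0.05661892890930176 [[0.6292, -0.3482, -2.1726], [0.6312, -0.3504, -2.1715]]
107.65
```

View pics/r_scene.png

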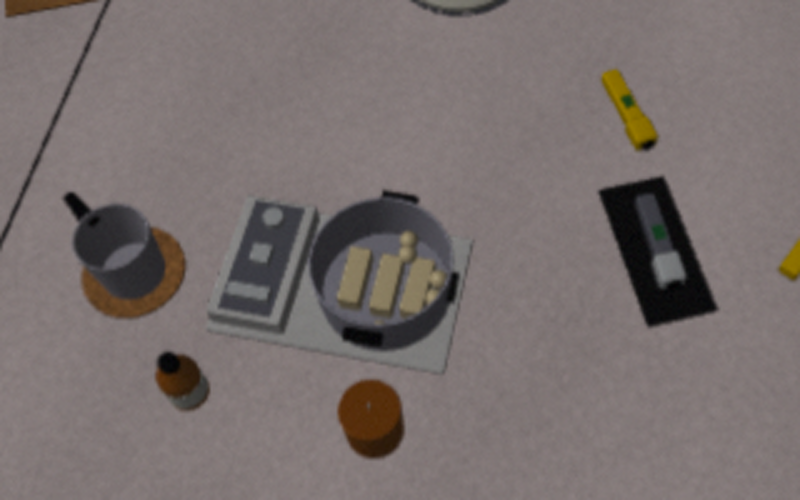

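View pics/r_top.png

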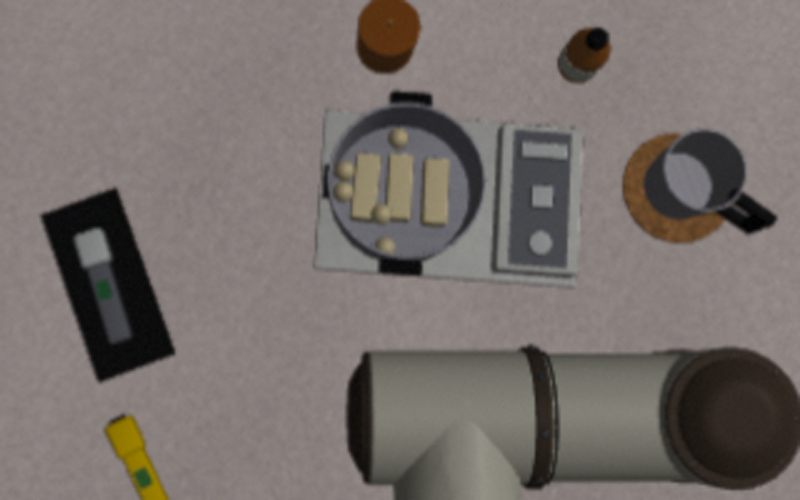

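```bash
python3 -c "
from workcell import env
env.close_job()"
```

```text
the job is handed in; nothing more can be done
```

The job is done and handed in at about 108 s of the 210 s allowed. `close_job` reports no verdict, so the results below come from my own checks.

- **Wax:** All three bars are in the pot. The five balls I counted in the jug are all in the pot too. The last pictures show the jug empty and no loose wax on the bench.
- **Jug:** It stands upright on the coaster, about 3 mm off centre.
- **Keys:** I pressed round, long, then square. Each stopped about 6.6 mm down by my tip estimate, against 6 mm full travel. The force held was 5 to 6 N, and each key was released before the next.
- **Thermometer:** I held it about 5 cm from the spot for roughly 2 s. The computed lens point matched the lens to within about 1 pixel in both the scene and top views. It now lies right way up on its mat, a few millimetres from the mat's centre.
- **Bystanders:** The candle and oil bottle show no visible movement.

**Fingertip offset:** The first bar grasp closed on nothing and moved nothing. The real fingertips sit about 36 mm short of the reported tool point, which I confirmed from two camera views and a touch on the bench. I corrected every later move for this offset, and no check after that failed.

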